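Stow the shop delivery and scan the drawer in

ROBOT

A 6-joint arm with a two-finger parallel gripper is mounted at the origin on the work surface. World frame = base frame: x ahead of the robot, y to its left, z up, the work surface at z = 0. Lengths are in m, angles in rad, forces in N, time in s.
With the tool pointing down it reaches from about 0.275 to 0.725 m from the base axis. Payload 5.6 kg.
Tool frame: the origin (TCP) lies midway between the tips of the shut fingers; the grasp point (between the pads) lies 19 mm behind it; y points along the fingers, x is the direction in which the jaws open and shut, and the axes are right-handed (so a half turn about y gives the same grasp; the last joint's range is limited). The gripper opens to 85 mm and grips with 20 to 120 N. Pads are 22 mm wide; open, the fingers measure 114 mm over their backs; the gripper's body (76 mm by 85 mm) begins 54 mm behind the grasp point. The pads swing forward as they close: fully open they stand 13 mm farther back than shut.
Start: joints at [-0.944, 0.255, 0.108, 0, -1.424, -0.285], TCP at [0.184, -0.518, 0.231] pointing down, gripper open.
Joint ranges: [-2.95, 2.95], [-1.21, 1.97], [-1.09, 1.5], [-2.87, 1.71], [-2.94, -0.07], [-3.05, 3.05]. Speed limits (rad/s): [2.57, 2.57, 3.14, 3.14, 3.14, 3.14].

INTERFACE

Orientations are given as a unit quaternion [w, x, y, z].
In Python, from workcell import get_state, get_image, calibration, hand_in gives the robot as it stands.
- The arm moves only by the shell command python3 -m pendant 'ROWS' [FORCE]. ROWS is JSON, a list of rows, each a list of 7 numbers: the opening, from 0 (shut) to 1 (fully open), then the shift along the tool's x, y, z in m, then the turn, a rotation vector about the tool's x, y, z in degrees. In form: [[fingers, x, y, z, ax, ay, az], ...]. A call has 1 to 8 rows; each row is the pose to reach, as a shift and turn from the pose commanded when the call began, along the tool's axes at that moment; what a row does not reach only later rows make up. A row lasts 1/10 s, in which the tool goes at most 50 mm and 8.59 degrees, less where a joint would pass 70% of its speed; a pose out of reach is approached as far as the arm can. A call with a gripper value outside its range is refused whole. The fingers move at their own pace and stop on an object; FORCE is the grip in N (left out, the last holds). Time passes only in rows, so rows that repeat a pose let the fingers close. It gives the time, the measured TCP pose, the force and the opening at its end, in the units of the state.
- get_state(): the state, without advancing time (a new reading comes with each control period).
- get_image(name): name is "scene" or "side" or "wrist"; returns (picture, depth): 400x640x3 uint8, blue, green, red; 400x640 float32, m along the optical axis (not along the pixel's ray), 0 where there is no reading.
- calibration(name): a dict with "fx", "fy", "cx", "cy" (pixels), "distortion" ([k1, k2, p1, p2, k3] as OpenCV has them; the pictures are not rectified), "rvec" (rotation vector, rad) and "tvec" (3), from world to camera coordinates, as OpenCV has them; the wrist camera has in their place "hand_eye" (4x4, takes a point from camera to tool coordinates, whose origin is the TCP and whose axes are the tool frame's). Camera axes: x right, y down, z forward; pixel columns grow to the right and rows downward; lengths in m; the calibration is good to about 2 mm. A picture is of the moment at which its call begins: read the wrist's pose just before it. calibration takes no time and is no camera call.
- hand_in(): hands the job in, once; it reports no verdict.
The state is a dict: "time_s": time; "joints": joint angles; "qd": joint speeds; "effort": joint torques, N m; "tool_pos": TCP position; "orientation": TCP orientation; "force": force on the tool from outside, world axes, zero at the start; "moment": the same for the moment, N m; "width": finger opening in m.
Only numpy, scipy, OpenCV 4.12 (cv2) and the standard library are available. Lean on these libraries where they do the work, as an engineer would, in place of code of your own. Each camera call takes 0.05 s, during which the arm holds its last target.

TASK

Stow the delivery: stand every candle jar from the cork mat upright in the wider left-hand compartment of the open counter drawer and every cardboard carton upright in the narrower right-hand one, then push the drawer fully home until it seats at its detent. When it is shut, log it by squeezing the fixed scanner's trigger right in for a moment and letting it go. Leave everything else on the counter where it is.

Things in the scene. Friction and masses are not known exactly. Their poses are not given: they have to be found in the camera images.
- jar0: candle jar, amber glass with a paper band and a steel screw lid: upright cylinder 54 mm in diameter, 62 mm tall with the lid, 0.22 kg. Origin at the centre of its underside, z up. One of up to three, all alike; may be absent
- jar1: candle jar, amber glass with a paper band and a steel screw lid: upright cylinder 54 mm in diameter, 62 mm tall with the lid, 0.22 kg. Origin at the centre of its underside, z up. One of up to three, all alike; may be absent
- jar2: candle jar, amber glass with a paper band and a steel screw lid: upright cylinder 54 mm in diameter, 62 mm tall with the lid, 0.22 kg. Origin at the centre of its underside, z up. One of up to three, all alike; may be absent
- carton0: kraft cardboard carton, 54 mm (its x) by 38 mm (its y), 62 mm tall (its z), 0.1 kg, standing on its small end face. Origin at the centre of its underside. One of up to three, all alike; may be absent
- carton1: kraft cardboard carton, 54 mm (its x) by 38 mm (its y), 62 mm tall (its z), 0.1 kg, standing on its small end face. Origin at the centre of its underside. One of up to three, all alike; may be absent
- carton2: kraft cardboard carton, 54 mm (its x) by 38 mm (its y), 62 mm tall (its z), 0.1 kg, standing on its small end face. Origin at the centre of its underside. One of up to three, all alike; may be absent
- unit: low dark wooden drawer unit standing fixed on the counter, 240 mm deep (x), 310 mm wide (y), 105 mm tall. Origin at the centre of its underside; its open front is 120 mm from the origin towards -x (the robot), and the drawer slides out that way
- drawer (a joint): how far the drawer is out, in m: 0 fully home, 0.21 fully out; starts about 0.2 out. About 2 N of friction. A sprung detent ball resists from 17 to 8 mm out (up to some 12 N), then gives way and lets the drawer run easily to its stop at 0, and holds it there; left before that, it stays out
- pull (a point): centre of the flat front face of the drawer's black bar pull (solid, 110 mm wide in y, 22 mm tall, 14 mm proud of the panel), 52 mm above the counter; moves with the drawer, +x points into the unit. The drawer's front panel is 16 mm thick, its top edge 88 mm above the counter
- jar_bay (a point): floor middle of the drawer's wider left compartment, for jars: 205 mm long (x) by 153 mm wide (y), floor 14 mm above the counter. +x into the unit, +y left; moves with the drawer. Side walls and divider stand 26 mm above this floor, the front panel 74 mm. With the drawer out by d, what lies less than d behind the panel's inside (x = -0.1025 here) is open from above
- carton_bay (a point): middle of the floor of the drawer's narrower right-hand compartment, for cartons: 205 mm long (x) by 105 mm wide (y); frame, floor and wall heights as for jar_bay
- scanner: pistol-shaped barcode scanner, grey and black, fixed on its side on a steel cradle. Origin on the counter under the barrel's rear edge; barrel along y (nose to +y, tops out 90 mm above the counter). The grip runs to -x: x -0.10 to 0, y -0.040 to -0.008, z 0.047 to 0.077. Below it is free air behind a 12 mm base plate (x over -0.05)
- trigger_pad (a point): press point on the outer (+y) face of the scanner's black trigger, 36 mm from its hinge. The trigger is a flat lever 50 mm long (x), 8 mm thick, 22 mm tall, 18 mm off the grip's +y face at rest, hinged by the barrel (scanner x -0.002, y 0.014). At rest the point is at x -0.038, y 0.018, z 0.062 in the scanner's frame; grip and trigger are then 58 mm across
- trigger (a joint): angle of the scanner's trigger, in rad: 0 released, 0.32 squeezed right in (towards the grip, -y); sprung, about 3.5 N at the pad to start it and 8 N right in; springs back by itself
- mat: cork delivery mat, 320 by 320 by 5 mm, fixed to the counter; the jars and cartons stand on it at first. Origin at the centre of its underside
- dish: small white ceramic bowl, 72 mm in diameter, 35 mm tall, standing on the mat among the stock; not to be moved. Origin under its centre
- bottle_a: amber dropper bottle, 44 mm in diameter, 105 mm tall, beside the unit; not to be moved. Origin under its centre
- bottle_b: amber dropper bottle like the other, not to be moved
- terminal: black card terminal lying flat, 150 by 75 by 35 mm; not to be moved. Origin under its centre
- tape: black tape dispenser, 130 by 50 mm, 78 mm tall, beyond the scanner; not to be moved. Origin under its centre
- notebook: grey notebook lying flat, 140 by 100 by 14 mm; not to be moved. Origin under its centre
Things that resemble listed ones, but are neither listed nor needed, are in the scene too. What is shaped like the carton0 but black or pink is not meant.

How it is judged:
On the way, in this order (a step that is already met when the one before it is completed fails the run):
1. all jars and cartons present stand upright in their compartments of the drawer (y of jar0 in the frame of jar_bay between -0.062 and 0.062 m and x of jar0 in the frame of jar_bay between -0.09 and 0.09 m and z of each of jar0, jar1, jar2 in the frame of jar_bay below 0.012 m and angle between each of jar0, jar1, jar2, carton0, carton1, carton2's own z axis and vertical below 0.2 rad and y of jar1 in the frame of jar_bay between -0.062 and 0.062 m and x of jar1 in the frame of jar_bay between -0.09 and 0.09 m and y of jar2 in the frame of jar_bay between -0.062 and 0.062 m and x of jar2 in the frame of jar_bay between -0.09 and 0.09 m and y of carton0 in the frame of carton_bay between -0.046 and 0.046 m and x of carton0 in the frame of carton_bay between -0.09 and 0.09 m and z of each of carton0, carton1, carton2 in the frame of carton_bay below 0.012 m and y of carton1 in the frame of carton_bay between -0.046 and 0.046 m and x of carton1 in the frame of carton_bay between -0.09 and 0.09 m and y of carton2 in the frame of carton_bay between -0.046 and 0.046 m and x of carton2 in the frame of carton_bay between -0.09 and 0.09 m), for 0.3 s.
2. the drawer is fully home (value of joint drawer below 0.004 m), for 0.3 s.
3. the scanner's trigger is squeezed right in (value of joint drawer below 0.004 m and value of joint trigger above 0.24 rad), for 0.2 s.
4. the trigger is let go (value of joint trigger below 0.06 rad), for 0.2 s.
At the end, for the whole second after the job is handed in: Every jar present stands upright (within 0.2 rad) on the floor of the left compartment and every carton present in the right one, the drawer is within 4 mm of fully home and the trigger is released (below 0.06 rad) (all of step 1 and value of joint drawer below 0.004 m and value of joint trigger below 0.06 rad); the robot touches nothing.
It fails at once if a bystander (dish, bottle, terminal, tape dispenser, notebook) is moved by more than 30 mm (distance of any of dish, bottle_a, bottle_b, terminal, tape, notebook from where it was at the start of the episode above 0.03 m).
Of jar0, jar1, jar2, carton0, carton1, carton2 only 4 to 6 are there at a start; the rules pass over those that are not, and their reading is None.
At some moment in a run one of jar0, jar1, jar2, carton0, carton1, carton2 may be knocked a few centimetres aside while the robot is not near it.
It also fails if it takes over 210 s, if anything falls off the work surface, if the arm or the gripper's body presses on something with over 40 N, if the wrist force passes 120 N, or if a joint passes its speed limit or range.

## Working session

There is one attempt and no reset: what is moved stays moved. The work goes in short steps, Python scripts to look and compute and a shell command to move; the robot and the scene stay as the last step left them, time stands still between calls to the robot, and variables do not carry over. Pictures are saved under pics/ and viewed, and the job is handed in when it is done.

```bash
ls -la; mkdir -p pics
python3 - <<'E'
from workcell import *
import cv2, json
s=get_state(); print(s)
for n in ("scene","side","wrist"):
    im,d=get_image(n); cv2.imwrite(f"pics/{n}0.png",im); print(n,calibration(n))
E
```

```text
total 12
drwxr-xr-x  3 agent agent 4096 Dec  7 05:38 .
drwxr-xr-x 23 root  root  4096 Dec  7 05:38 ..
drwxr-xr-x  2 agent agent 4096 Dec  7 05:38 pics
{'time_s': 0.0, 'joints': array([-9.44430489e-01,  2.55734772e-01,  1.06981058e-01, -5.03764712e-04,
       -1.42387888e+00, -2.84622398e-01]), 'qd': array([ 0.00036736, -0.000258  , -0.00020716,  0.00039274,  0.00035185,
       -0.00126947]), 'effort': array([-5.44171435e-04, -3.86624873e+01,  2.37944466e+01,  5.36493257e+00,
       -6.09262512e-03, -3.33150331e-05]), 'tool_pos': array([ 0.18422807, -0.51769374,  0.23038851]), 'orientation': array([-0.40827613,  0.40716185,  0.57810077, -0.57734681]), 'force': array([0.4452875 , 0.17217757, 0.79932046]), 'moment': array([-0.03147685,  0.04532355,  0.0562901 ]), 'width': 0.08556462923841655}
scene {'fx': 514.7668576611871, 'fy': 514.7668576611871, 'cx': 320.1870047421008, 'cy': 198.14435793781792, 'distortion': array([-0.16483174,  0.        ,  0.        ,  0.        ,  0.        ]), 'rvec': array([ 2.24477483,  1.39072399, -0.38373971]), 'tvec': array([-0.16955251, -0.39431545,  1.890
[... 161 characters left out ...]
  ,  0.        ,  0.        ,  0.        ]), 'rvec': array([ 0.2763017 , -2.81359119,  1.14974953]), 'tvec': array([0.4999709 , 0.17283179, 1.50347232])}
wrist {'fx': 327.35216200561564, 'fy': 327.35216200561564, 'cx': 321.0070580794807, 'cy': 202.44828261081335, 'distortion': array([0.01628689, 0.        , 0.        , 0.        , 0.        ]), 'hand_eye': array([[ 9.99998390e-01,  1.31338066e-03,  1.22241649e-03,
        -3.50996556e-04],
       [-7.76918045e-04, -2.97157490e-01,  9.54828164e-01,
        -1.44001551e-01],
       [ 1.61730306e-03, -9.54827577e-01, -2.97155991e-01,
         7.72109143e-02],
       [ 0.00000000e+00,  0.00000000e+00,  0.00000000e+00,
         1.00000000e+00]])}
```

View pics/scene0.png

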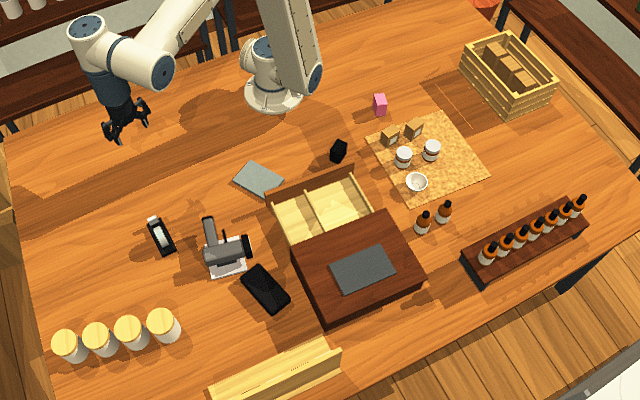

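View pics/side0.png

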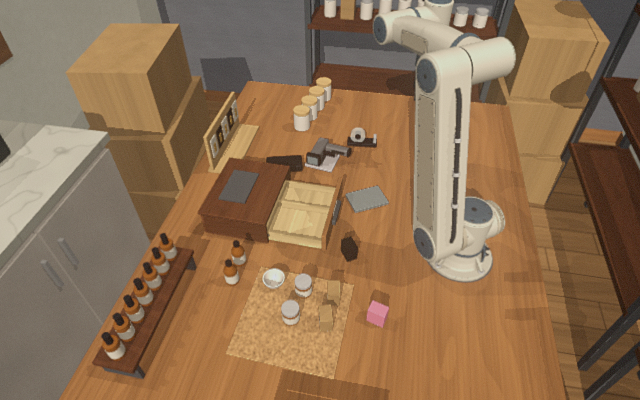

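View pics/wrist0.png

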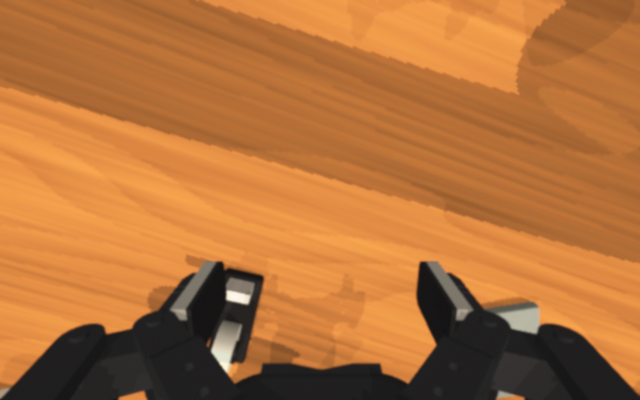

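The scene picture shows these candidates:
- **Cartons:** kraft ones at (390,136) and (414,130), with look-alikes in pink (380,103) and black (339,150). More brown cartons sit in the crate (510,65).
- **Jars:** (404,157) and (431,150), next to the dish (417,182). The white canisters (70–165,340) and the bottles are look-alikes.

I choose the two kraft cartons and two jars on the mat, and check them in one close crop.

```bash
cat > h.py <<'E'
import numpy as np, cv2
from workcell import *
from scipy.spatial.transform import Rotation as R
def tool():
    s=get_state(); q=s['orientation']; T=np.eye(4); T[:3,:3]=R.from_quat([q[1],q[2],q[3],q[0]]).as_matrix(); T[:3,3]=s['tool_pos']; return T,s
def grab(n):
    T,s=tool(); c=calibration(n); im,d=get_image(n)
    K=np.array([[c['fx'],0,c['cx']],[0,c['fy'],c['cy']],[0,0,1]])
    if n=='wrist': C=T@c['hand_eye']
    else:
        E=np.eye(4);E[:3,:3]=cv2.Rodrigues(c['rvec'])[0];E[:3,3]=c['tvec'];C=np.linalg.inv(E)
    return im,d,K,c['distortion'],C
def cloud(d,K,dist,C):
    h,w=d.shape; u,v=np.meshgrid(np.arange(w),np.arange(h))
    p=cv2.undistortPoints(np.stack([u,v],-1).reshape(-1,1,2).astype(np.float64),K,dist).reshape(h,w,2)
    X=np.concatenate([p*d[...,None],d[...,None]],-1)
    W=X@C[:3,:3].T+C[:3,3]; W[d<=0]=np.nan
    return W
def project(P,K,dist,C):
    E=np.linalg.inv(C); return cv2.projectPoints(np.array(P,float).reshape(-1,3),cv2.Rodrigues(E[:3,:3])[0],E[:3,3],K,dist)[0].reshape(-1,2)
def go(target,yaw=None):
    """shift in tool axes from present pose to world target (tcp), and turn about tool y for jaw yaw (x axis dir, mod pi)"""
    T,s=tool(); dl=T[:3,:3].T@(np.array(target)-T[:3,3]); 
    out=dl.round(4)
    return out
E
python3 - <<'E'
from h import *
a=grab('scene'); b=grab('side')
W=cloud(*a[1:]); V=cloud(*b[1:])
np.save('/tmp/W.npy',W)
im=a[0]
for n,(u,v) in dict(c0=(390,131),c1=(414,125),j0=(404,152),j1=(431,146),dish=(417,182),black=(339,145),pink=(380,100),scan=(225,250),unittop=(360,270),wall=(310,190),bayL=(335,200),bayR=(300,225),note=(258,178),bot=(424,212)).items(): print(n,W[v,u].round(3))
c=cv2.resize(im[70:330,190:510],None,fx=2.5,fy=2.3,interpolation=cv2.INTER_CUBIC); cv2.imwrite('pics/crop_scene.png',c)
c=cv2.resize(b[0][230:400,210:410],None,fx=4,fy=3.5,interpolation=cv2.INTER_CUBIC); cv2.imwrite('pics/crop_side.png',c)
# height maps top-down merged
P=np.concatenate([W.reshape(-1,3),V.reshape(-1,3)]); col=np.concatenate([im.reshape(-1,3),b[0].reshape(-1,3)])
ok=np.isfinite(P[:,0])&(P[:,2]<0.25); P=P[ok];col=col[ok]
# x 0..0.9, y -0.7..0.6 ; 2mm per 1.25px
S=600/1.0
o=np.argsort(P[:,2]);P=P[o];col=col[o]
img=np.zeros((600,780,3),np.uint8)
r=((0.95-P[:,0])*S).astype(int); cc=((0.65-P[:,1])*S).astype(int)
k=(r>=0)&(r<600)&(cc>=0)&(cc<780); img[r[k],cc[k]]=col[k]
for x in np.arange(0,0.95,0.1): cv2.putText(img,f'{x:.1f}',(0,int((0.95-x)*S)),0,.4,(0,255,255))
for y in np.arange(-.6,.65,0.1): cv2.putText(img,f'{y:.1f}',(int((0.65-y)*S),595),0,.4,(0,255,255))
cv2.imwrite('pics/top0.png',img)
E
```

```text
c0 [0.397 0.251 0.072]
c1 [0.404 0.343 0.062]
j0 [0.49  0.248 0.069]
j1 [0.511 0.339 0.074]
dish [0.581 0.252 0.014]
black [0.369 0.073 0.064]
pink [0.253 0.298 0.06 ]
scan [ 0.572 -0.4    0.087]
unittop [ 0.805 -0.093  0.113]
wall [ 0.461 -0.077  0.024]
bayL [ 0.524 -0.02   0.014]
bayR [ 0.557 -0.158  0.015]
note [ 0.337 -0.206  0.011]
bot [0.724 0.168 0.103]
```

View pics/crop_scene.png

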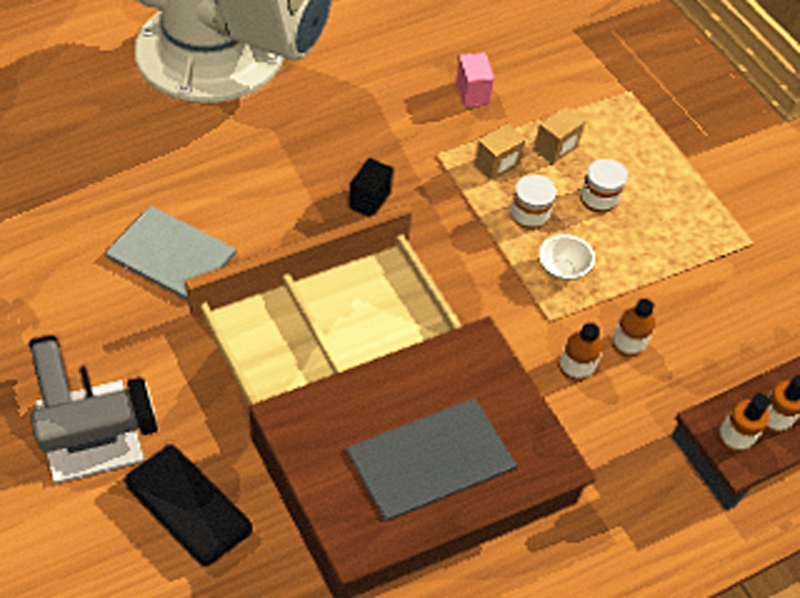

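View pics/crop_side.png

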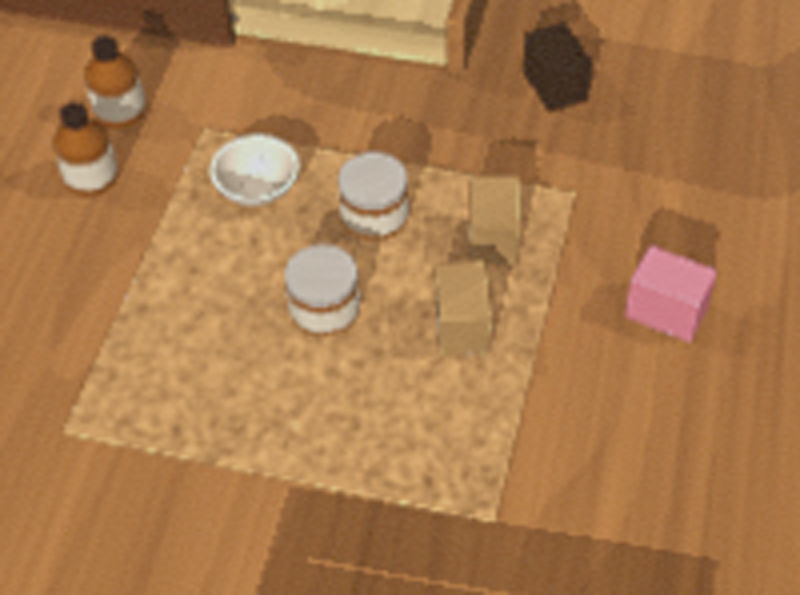

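View pics/top0.png

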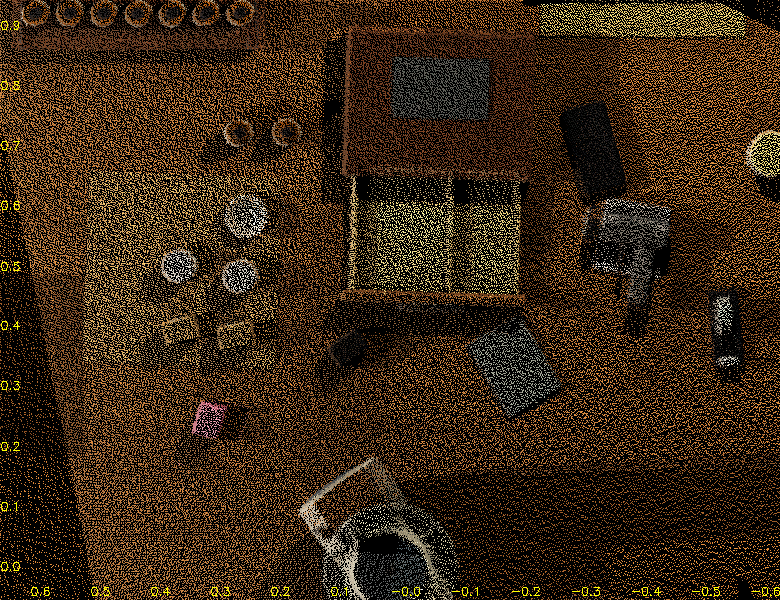

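The crops confirm exactly two jars (crop 534,200 and 604,184) and two kraft cartons (500,150 and 560,135) on the mat. The drawer is open with its bays empty. Next I measure poses.

```bash
cat >> h.py <<'E'
def both(names=('scene','side')):
    out=[]
    for n in names:
        a=grab(n); out.append((n,a,cloud(*a[1:])))
    return out
def near(W,x,y,r,z0,z1):
    P=W.reshape(-1,3); k=np.isfinite(P[:,0])&(np.hypot(P[:,0]-x,P[:,1]-y)<r)&(P[:,2]>z0)&(P[:,2]<z1); return P[k]
E
python3 - <<'E'
from h import *
vs=both()
for nm,x,y in (('j0',.49,.25),('j1',.505,.35),('c0',.39,.255),('c1',.40,.345),('black',.365,.08)):
  for n,a,W in vs+[('mrg',None,np.concatenate([v[2].reshape(-1,3) for v in vs]))]:
    P=near(W,x,y,.05,.058,.08)
    if len(P)<5: print(nm,n,len(P));continue
    (cx,cy),(w,h),ang=cv2.minAreaRect((P[:,:2]*1000).astype(np.float32))
    print(nm,n,len(P),'mean',P.mean(0).round(4),'rect',(round(cx,1),round(cy,1)),round(w,1),round(h,1),round(ang,1))
for n,a,W in vs:
  print(n)
  P=W.reshape(-1,3);P=P[np.isfinite(P[:,0])]
  # drawer: front panel top
  k=(P[:,2]>.08)&(P[:,2]<.096)&(P[:,0]>.40)&(P[:,0]<.5)&(P[:,1]>-.25)&(P[:,1]<.15);Q=P[k]; print('panel top',len(Q),Q.min(0),Q.max(0),np.percentile(Q,[5,50,95],axis=0).round(3).tolist())
  (c),(w,h),ang=cv2.minAreaRect((Q[:,:2]*1000).astype(np.float32)); print(c,w,h,ang)
  k=(P[:,2]>.098)&(P[:,2]<.115)&(P[:,0]>.6)&(P[:,0]<1.0)&(P[:,1]>-.25)&(P[:,1]<.15);Q=P[k]; (c),(w,h),ang=cv2.minAreaRect((Q[:,:2]*1000).astype(np.float32)); print('unit',c,w,h,ang, np.percentile(Q,[1,50,99],axis=0).round(3).tolist())
  k=(P[:,2]>.032)&(P[:,2]<.048)&(P[:,0]>.46)&(P[:,0]<.64)&(P[:,1]>-.25)&(P[:,1]<.15);Q=P[k]; print('walls y hist',np.histogram(Q[:,1],bins=np.arange(-.25,.15,.01)))
E
```

```text
j0 scene 191 mean [0.4915 0.2463 0.0668] rect (489.5, 247.5) 54.5 55.1 5.4
j0 side 213 mean [0.4886 0.2537 0.0663] rect (488.0, 251.3) 54.3 51.2 59.2
j0 mrg 404 mean [0.4899 0.2502 0.0666] rect (491.3, 249.0) 54.8 59.5 59.2
j1 scene 179 mean [0.5082 0.3478 0.0675] rect (507.2, 350.3) 52.1 58.1 61.9
j1 side 246 mean [0.5058 0.3552 0.0662] rect (506.6, 354.1) 50.6 55.7 13.9
j1 mrg 425 mean [0.5068 0.3521 0.0667] rect (508.0, 351.6) 55.4 58.1 60.4
c0 scene 173 mean [0.3935 0.2525 0.0665] rect (392.1, 254.3) 42.7 57.5 7.9
c0 side 199 mean [0.3912 0.2612 0.0659] rect (392.2, 258.1) 36.7 59.2 9.0
c0 mrg 372 mean [0.3923 0.2571 0.0662] rect (391.3, 256.4) 42.6 62.2 9.2
c1 scene 166 mean [0.4012 0.3468 0.0672] rect (398.8, 347.8) 41.4 62.4 15.4
c1 side 230 mean [0.3989 0.3521 0.0658] rect (399.9, 349.7) 37.7 58.3 14.6
c1 mrg 396 mean [0.3999 0.3499 0.0664] rect (398.8, 347.8) 41.4 62.4 15.4
black scene 141 mean [0.3724 0.0704 0.0625] rect (371.3, 69.1) 39.8 59.7 31.8
black side 140 mean [0.3693 0.0734 0.062 ] rect (370.1, 72.4) 39.2 54.7 31.9
black mrg 281 mean [0.3708 0.0719 0.0622] rect (3
[... 2112 characters left out ...]
0e-01, -2.20000000e-01,
       -2.10000000e-01, -2.00000000e-01, -1.90000000e-01, -1.80000000e-01,
       -1.70000000e-01, -1.60000000e-01, -1.50000000e-01, -1.40000000e-01,
       -1.30000000e-01, -1.20000000e-01, -1.10000000e-01, -1.00000000e-01,
       -9.00000000e-02, -8.00000000e-02, -7.00000000e-02, -6.00000000e-02,
       -5.00000000e-02, -4.00000000e-02, -3.00000000e-02, -2.00000000e-02,
       -1.00000000e-02,  2.22044605e-16,  1.00000000e-02,  2.00000000e-02,
        3.00000000e-02,  4.00000000e-02,  5.00000000e-02,  6.00000000e-02,
        7.00000000e-02,  8.00000000e-02,  9.00000000e-02,  1.00000000e-01,
        1.10000000e-01,  1.20000000e-01,  1.30000000e-01,  1.40000000e-01]))
```

Run:
```python
from h import *
T,s=tool(); print(T.round(4)); C=T@calibration('wrist')['hand_eye']; print(C.round(3))
# line fits drawer
for n,a,W in both():
  P=W.reshape(-1,3);P=P[np.isfinite(P[:,0])]
  for y0 in (-.212,-.1,.06):
    k=(P[:,2]>.034)&(P[:,2]<.046)&(P[:,0]>.47)&(P[:,0]<.63)&(abs(P[:,1]-y0)<.014);Q=P[k];f=np.polyfit(Q[:,0],Q[:,1],1);print(n,y0,len(Q),'slope deg',np.degrees(np.arctan(f[0])).round(2),'y at .56',np.polyval(f,.56).round(4))
  k=(P[:,2]>.082)&(P[:,2]<.094)&(P[:,0]>.43)&(P[:,0]<.48)&(P[:,1]>-.22)&(P[:,1]<.075);Q=P[k];f=np.polyfit(Q[:,1],Q[:,0],1);print(n,'panel yaw',-np.degrees(f[0]).round(2) ,'x at -.0735',np.polyval(f,-.0735).round(4))
```

```text
[[-3.352e-01 -2.000e-04 -9.422e-01  1.843e-01]
 [ 9.422e-01  4.000e-04 -3.352e-01 -5.181e-01]
 [ 4.000e-04 -1.000e+00  1.000e-04  2.311e-01]
 [ 0.000e+00  0.000e+00  0.000e+00  1.000e+00]]
[[-0.337  0.899  0.279  0.112]
 [ 0.942  0.321  0.101 -0.544]
 [ 0.001  0.297 -0.955  0.375]
 [ 0.     0.     0.     1.   ]]
scene -0.212 106 slope deg -1.91 y at .56 -0.2129
scene -0.1 105 slope deg -1.79 y at .56 -0.1009
scene 0.06 118 slope deg -1.82 y at .56 0.0592
scene panel yaw -1.92 x at -.0735 0.455
side -0.212 93 slope deg -1.8 y at .56 -0.2094
side -0.1 107 slope deg -2.07 y at .56 -0.0973
side 0.06 111 slope deg -2.19 y at .56 0.0624
side panel yaw -1.84 x at -.0735 0.451
```

```bash
cat >> h.py <<'E'
def plan(x,y,z,yaw):
    T,s=tool(); c,n=np.cos(np.radians(yaw)),np.sin(np.radians(yaw))
    G=np.array([[c,0,-n],[n,0,c],[0,-1,0]],float)
    d=T[:3,:3].T@(np.array([x,y,z])-T[:3,3]); r=R.from_matrix(T[:3,:3].T@G).as_rotvec(degrees=True)
    print('t',s['time_s'].__round__(2) if hasattr(s['time_s'],'__round__') else s['time_s'],'pos',s['tool_pos'].round(4),'w',round(s['width'],4),'yaw',np.degrees(np.arctan2(T[1,0],T[0,0])).round(1),'F',s['force'].round(1))
    print('shift',d.round(4),'turn',r.round(2),'dist',np.linalg.norm(d).round(3),'j',s['joints'].round(2))
E
python3 -c "
from h import *
plan(.30,.25,.26,90)"
```

```text
t 0.45 pos [ 0.1844 -0.5181  0.2312] w 0.0855 yaw 109.6 F [-0.8 -0.   0.1]
shift [ 0.685  -0.0287 -0.3664] turn [0.000e+00 1.958e+01 1.000e-02] dist 0.777 j [-0.94  0.26  0.11 -0.   -1.42 -0.28]
```

```bash
python3 -c "
from h import *
plan(.38,-.15,.27,90)"; python3 -m pendant '[[1,0.28,-0.04,-0.307,0,19.6,0],[1,0.28,-0.04,-0.307,0,19.6,0],[1,0.28,-0.04,-0.307,0,19.6,0],[1,0.28,-0.04,-0.307,0,19.6,0],[1,0.28,-0.04,-0.307,0,19.6,0],[1,0.28,-0.04,-0.307,0,19.6,0],[1,0.28,-0.04,-0.307,0,19.6,0],[1,0.28,-0.04,-0.307,0,19.6,0]]'; python3 -c "
from h import *
plan(.33,.28,.27,90)"
```

```text
t 0.45 pos [ 0.1844 -0.5181  0.2312] w 0.0855 yaw 109.6 F [-0.8 -0.   0.1]
shift [ 0.2813 -0.0387 -0.3077] turn [0.000e+00 1.958e+01 1.000e-02] dist 0.419 j [-0.94  0.26  0.11 -0.   -1.42 -0.28]
time_s: 1.25
tool_pos: [0.3676, -0.1732, 0.2693]
orientation: [-0.5, 0.5, 0.5, -0.5]
force: [1.9, -1.2, 0.3]
width: 0.0853
t 1.25 pos [ 0.3676 -0.1732  0.2693] w 0.0853 yaw 90.0 F [ 1.9 -1.2  0.3]
shift [ 0.4532 -0.0008  0.0377] turn [ 0.07 -0.02 -0.01] dist 0.455 j [-0.05 -0.05 -0.14  0.   -1.48 -1.52]
```

```bash
python3 -m pendant '[[1,0.453,0,0.04,0,0,0],[1,0.453,0,0.04,0,0,0],[1,0.453,0,0.04,0,0,0],[1,0.453,0,0.04,0,0,0],[1,0.453,0,0.04,0,0,0],[1,0.453,0,0.04,0,0,0],[1,0.453,0,0.04,0,0,0],[1,0.453,0,0.04,0,0,0]]';  python3 -m pendant '[[1,0,0,0,0,0,0],[1,0,0,0,0,0,0],[1,0,0,0,0,0,0]]'
python3 - <<'E'
from h import *
a=grab('wrist'); cv2.imwrite('pics/w1.png',a[0])
W=cloud(*a[1:])
for nm,x,y in (('j0',.49,.25),('j1',.505,.35),('c0',.39,.255),('c1',.40,.345)):
    P=near(W,x,y,.05,.058,.075)
    if len(P)<5: print(nm,len(P));continue
    (cx,cy),(w,h),ang=cv2.minAreaRect((P[:,:2]*1000).astype(np.float32))
    print(nm,len(P),'mean',P.mean(0).round(4),'rect',(round(cx,1),round(cy,1)),round(w,1),round(h,1),round(ang,1))
plan(.49,.25,.2,90)
E
```

```text
time_s: 2.05
tool_pos: [0.3313, 0.2254, 0.2692]
orientation: [-0.5, 0.5, 0.501, -0.5]
force: [2.0, 0.0, -0.4]
width: 0.0853
time_s: 2.35
tool_pos: [0.3322, 0.2227, 0.2689]
orientation: [-0.5, 0.5, 0.5, -0.5]
force: [0.4, -1.0, 0.6]
width: 0.0857
j0 1465 mean [0.4859 0.2513 0.0676] rect (488.5, 251.5) 53.1 52.8 47.1
j1 531 mean [0.508  0.3379 0.0674] rect (511.1, 338.1) 51.8 22.3 21.7
c0 1607 mean [0.3896 0.2581 0.0679] rect (391.5, 258.3) 39.0 54.0 9.3
c1 1652 mean [0.3974 0.3484 0.0677] rect (399.4, 349.5) 38.6 53.7 15.0
t 2.4 pos [0.3323 0.2225 0.269 ] w 0.0851 yaw 89.9 F [ 0.4  0.7 -0.2]
shift [ 0.0278  0.069  -0.1576] turn [ 0.02 -0.08  0.02] dist 0.174 j [ 0.99 -0.06 -0.15  0.   -1.48 -2.56]
```

View pics/w1.png

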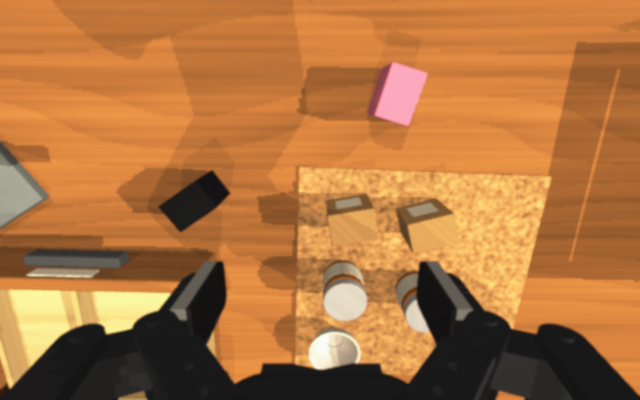

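The wrist picture shows both cartons (350,220 and 427,225), both jars (345,290 and 415,300) and the dish (334,350). Its measurements agree with the other two cameras, so I go to j0.

```bash
python3 -m pendant '[[1,0.028,0.04,-0.05,0,0,0],[1,0.028,0.08,-0.1,0,0,0],[1,0.028,0.12,-0.156,0,0,0],[1,0.028,0.13,-0.156,0,0,0],[1,0.028,0.15,-0.156,0,0,0],[1,0.028,0.15,-0.156,0,0,0],[1,0.028,0.15,-0.156,0,0,0]]'
python3 - <<'E'
from h import *
a=grab('wrist'); cv2.imwrite('pics/w2.png',a[0])
plan(.4885,.2515,.028,90)
E
```

```text
time_s: 3.1
tool_pos: [0.4885, 0.2503, 0.1197]
orientation: [-0.5, 0.501, 0.5, -0.5]
force: [0.9, 0.9, 0.6]
width: 0.0852
t 3.15 pos [0.4888 0.251  0.1208] w 0.0855 yaw 90.0 F [ 0.1 -0.1  0.2]
shift [0.0003 0.0928 0.0005] turn [ 0.14 -0.04  0.08] dist 0.093 j [ 0.76  0.31 -0.1   0.   -1.15 -2.33]
```

View pics/w2.png

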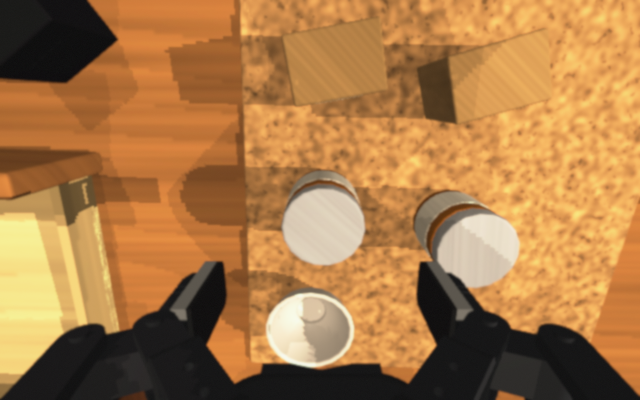

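The wrist view shows jar j0 centred between the fingers (323,225), and j1 clear of the right finger. I descend and grip.

```bash
python3 -m pendant '[[1,0,0.04,0,0,0,0],[1,0,0.08,0,0,0,0],[1,0,0.093,0,0,0,0],[1,0,0.093,0,0,0,0],[0.4,0,0.093,0,0,0,0],[0.4,0,0.093,0,0,0,0],[0.4,0,0.093,0,0,0,0],[0.4,0,0.093,0,0,0,0]]' 40; python3 -m pendant '[[0.3,0,0,0,0,0,0],[0.3,0,0,0,0,0,0],[0.3,0,0,0,0,0,0],[0.3,0,-0.03,0,0,0,0],[0.3,0,-0.06,0,0,0,0],[0.3,0,-0.09,0,0,0,0],[0.3,0,-0.12,0,0,0,0],[0.3,0,-0.12,0,0,0,0]]' 40
python3 - <<'E'
from h import *
a=grab('wrist'); cv2.imwrite('pics/w3.png',a[0])
plan(.5635-.05,-.019+.0016,.16,88.1)
E
```

```text
time_s: 3.95
tool_pos: [0.4894, 0.2523, 0.0283]
orientation: [-0.5, 0.5, 0.502, -0.499]
force: [-1.3, 0.3, 6.4]
width: 0.0532
time_s: 4.75
tool_pos: [0.4906, 0.2529, 0.1516]
orientation: [-0.499, 0.501, 0.504, -0.496]
force: [0.6, 0.2, -1.3]
width: 0.0529
t 4.8 pos [0.4893 0.2523 0.1489] w 0.0529 yaw 90.0 F [-0.  -0.7 -3.2]
shift [-0.2697 -0.0122 -0.0243] turn [0.27 1.89 0.25] dist 0.271 j [ 0.76  0.29 -0.06  0.   -1.22 -2.33]
```

View pics/w3.png

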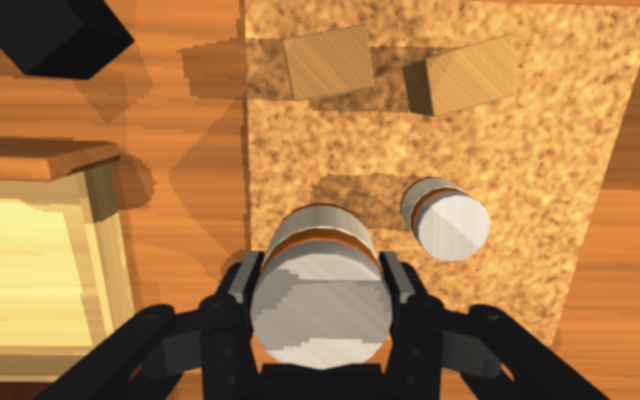

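Jar j0 is held (w3: jar at (320,300) between the pads). I carry it to the back slot of the left bay.

```bash
python3 -c "
from h import *
plan(.5985,-.0202,.15,88.1)"
python3 -m pendant '[[0.3,-0.03,0,-0.01,0,1.9,0],[0.3,-0.07,0,-0.03,0,1.9,0],[0.3,-0.11,0,-0.045,0,1.9,0],[0.3,-0.15,0,-0.06,0,1.9,0],[0.3,-0.19,0,-0.08,0,1.9,0],[0.3,-0.23,0,-0.10,0,1.9,0],[0.3,-0.26,0,-0.108,0,1.9,0],[0.3,-0.272,0,-0.109,0,1.9,0]]' 40
python3 -m pendant '[[0.3,0,0,0,0,0,0],[0.3,0,0,0,0,0,0]]'
python3 - <<'E'
from h import *
a=grab('wrist'); cv2.imwrite('pics/w4.png',a[0])
plan(.5985,-.0202,.039,88.1)
E
```

```text
t 4.8 pos [0.4893 0.2523 0.1489] w 0.0529 yaw 90.0 F [-0.  -0.7 -3.2]
shift [-0.2725 -0.0018 -0.1093] turn [0.27 1.89 0.25] dist 0.294 j [ 0.76  0.29 -0.06  0.   -1.22 -2.33]
time_s: 5.6
tool_pos: [0.5968, -0.0235, 0.1443]
orientation: [0.51, -0.509, -0.49, 0.491]
force: [-0.4, 0.3, -2.2]
width: 0.0527
time_s: 5.8
tool_pos: [0.5964, -0.0203, 0.1451]
orientation: [0.509, -0.508, -0.491, 0.492]
force: [-0.1, -0.1, -1.6]
width: 0.0529
t 5.85 pos [ 0.5966 -0.0198  0.1454] w 0.053 yaw 88.1 F [ 0.5  0.1 -2.2]
shift [-0.0004  0.1064 -0.002 ] turn [-0.04  0.02  0.02] dist 0.106 j [ 0.23  0.38  0.07 -0.   -1.26 -1.83]
```

View pics/w4.png

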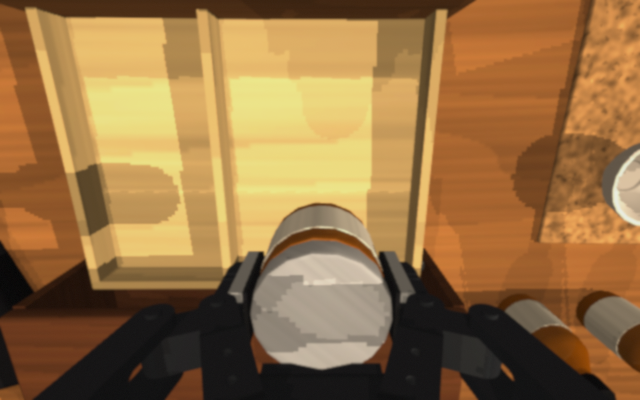

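```bash
python3 -m pendant '[[0.3,0,0.03,0,0,0,0],[0.3,0,0.06,0,0,0,0],[0.3,0,0.08,0,0,0,0],[0.3,0,0.095,0,0,0,0],[0.3,0,0.104,0,0,0,0],[0.3,0,0.107,0,0,0,0],[0.3,0,0.108,0,0,0,0],[0.3,0,0.108,0,0,0,0]]' 40; python3 -c "
from h import *
plan(.5985,-.0202,.037,88.1)"
```

```text
time_s: 6.65
tool_pos: [0.5976, -0.0204, 0.0386]
orientation: [-0.508, 0.509, 0.492, -0.491]
force: [-0.7, -0.2, -1.7]
width: 0.0532
t 6.65 pos [ 0.5976 -0.0204  0.0386] w 0.0532 yaw 88.1 F [-0.7 -0.2 -1.7]
shift [ 0.0002  0.0016 -0.0009] turn [0.09 0.01 0.01] dist 0.002 j [ 0.23  0.47 -0.08  0.   -1.01 -1.83]
```

```bash
python3 -m pendant '[[0.3,0,0.001,0,0,0,0],[0.3,0,0.002,0,0,0,0],[0.3,0,0.003,0,0,0,0],[0.3,0,0.003,0,0,0,0]]' 40; python3 -c "
from h import *
plan(.5985,-.0202,.037,88.1)"
```

```text
time_s: 7.05
tool_pos: [0.5992, -0.0207, 0.0373]
orientation: [-0.507, 0.509, 0.493, -0.49]
force: [-0.7, 0.5, 7.7]
width: 0.0533
t 7.05 pos [ 0.5992 -0.0207  0.0373] w 0.0533 yaw 88.1 F [-0.7  0.5  7.7]
shift [0.0005 0.0003 0.0007] turn [0.3  0.02 0.01] dist 0.001 j [ 0.23  0.47 -0.09  0.   -1.01 -1.83]
```

Contact with the drawer floor. I release with a partial opening and lift.

```bash
python3 -m pendant '[[0.8,0,0,0,0,0,0],[0.8,0,0,0,0,0,0],[0.8,0,0,0,0,0,0],[0.8,0,0,0,0,0,0],[0.8,0,-0.03,0,0,0,0],[0.8,0,-0.07,0,0,0,0],[0.8,0,-0.11,0,0,0,0],[0.8,0,-0.11,0,0,0,0]]'
python3 - <<'E'
from h import *
a=grab('scene'); cv2.imwrite('pics/s5.png',cv2.resize(a[0][70:330,190:510],None,fx=2.5,fy=2.3)); W=cloud(*a[1:])
for nm,x,y,z0,z1 in (('j0p',.5985,-.02,.066,.085),('j1',.507,.352,.058,.075),('c0',.39,.255,.058,.075),('c1',.40,.345,.058,.075)):
    P=near(W,x,y,.05,z0,z1)
    if len(P)<5: print(nm,len(P));continue
    print(nm,len(P),'mean',P.mean(0).round(4))
plan(.507,.352,.15,90)
E
```

```text
time_s: 7.85
tool_pos: [0.6007, -0.0209, 0.1514]
orientation: [-0.505, 0.511, 0.495, -0.489]
force: [-0.7, 0.4, 0.6]
width: 0.0683
j0p 234 mean [ 0.6026 -0.0238  0.0751]
j1 180 mean [0.5081 0.348  0.0666]
c0 171 mean [0.3936 0.2526 0.0668]
c1 166 mean [0.4018 0.3468 0.067 ]
t 7.9 pos [ 0.599  -0.0206  0.1481] w 0.0685 yaw 88.1 F [-0.  -0.5 -0.4]
shift [ 0.3693 -0.0023  0.1043] turn [ 0.38 -1.91  0.05] dist 0.384 j [ 0.23  0.38  0.08  0.   -1.26 -1.83]
```

View pics/s5.png

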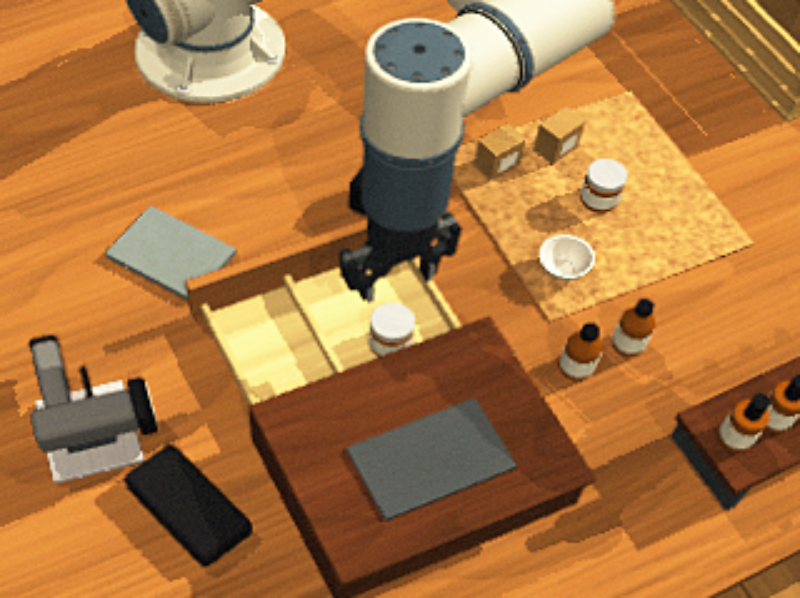

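Jar 0 stands upright in the left bay (crop 392,328) and the rest is unmoved. Next is j1.

```bash
python3 -m pendant '[[0.9,0.05,-0.01,0.015,0,-1.9,0],[0.9,0.10,-0.01,0.03,0,-1.9,0],[0.9,0.15,-0.01,0.045,0,-1.9,0],[0.9,0.2,-0.01,0.06,0,-1.9,0],[0.9,0.25,-0.01,0.07,0,-1.9,0],[0.9,0.30,-0.01,0.085,0,-1.9,0],[0.9,0.35,-0.01,0.1,0,-1.9,0],[0.9,0.369,-0.01,0.104,0,-1.9,0]]'; python3 -m pendant '[[1,0,0.0,0,0,0,0],[1,0,0.03,0,0,0,0],[1,0,0.03,0,0,0,0]]'
python3 - <<'E'
from h import *
a=grab('wrist'); cv2.imwrite('pics/w6.png',a[0]); W=cloud(*a[1:])
P=near(W,.507,.352,.045,.06,.075); print(len(P),P.mean(0),cv2.minAreaRect((P[:,:2]*1000).astype(np.float32)))
plan(.507,.352,.028,90)
E
```

```text
time_s: 8.7
tool_pos: [0.5037, 0.3541, 0.1533]
orientation: [0.5, -0.499, -0.5, 0.501]
force: [-0.3, -0.6, -0.4]
width: 0.077
time_s: 9.0
tool_pos: [0.5029, 0.3496, 0.1198]
orientation: [0.501, -0.5, -0.497, 0.503]
force: [0.1, -0.9, -1.7]
width: 0.0856
5187 [0.50440905 0.35218211 0.06815582] ((505.94610595703125, 351.98114013671875), (53.02488327026367, 53.123104095458984), 1.601340889930725)
t 9.05 pos [0.5041 0.3498 0.1221] w 0.0858 yaw 90.0 F [-0.  -1.1  0.9]
shift [ 0.0026  0.0941 -0.0033] turn [-0.26 -0.04 -0.25] dist 0.094 j [ 0.86  0.43  0.09 -0.   -1.23 -2.43]
```

View pics/w6.png

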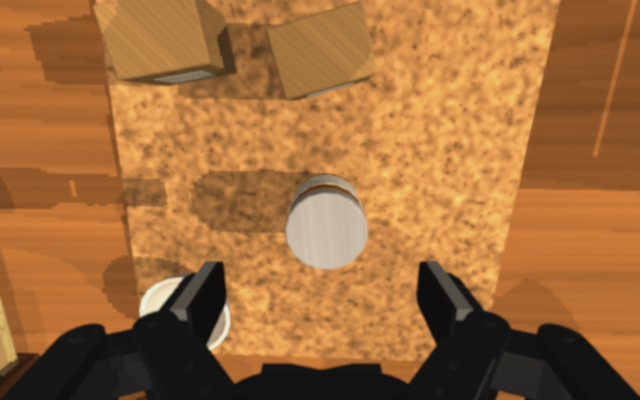

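Jar j1 is at (327,228), centred. The left finger (215,280) overlaps the dish in the image only because it is nearer the camera; in y it clears. I descend.

```bash
python3 -m pendant '[[1,0.002,0.04,-0.002,0,0,0],[1,0.002,0.08,-0.002,0,0,0],[1,0.002,0.094,-0.002,0,0,0],[1,0.002,0.094,-0.002,0,0,0],[0.4,0.002,0.094,-0.002,0,0,0],[0.4,0.002,0.094,-0.002,0,0,0],[0.4,0.002,0.094,-0.002,0,0,0],[0.4,0.002,0.094,-0.002,0,0,0]]' 40; python3 -m pendant '[[0.3,0,0,0,0,0,0],[0.3,0,0,0,0,0,0],[0.3,0,0,0,0,0,0],[0.3,0,-0.03,0,0,0,0],[0.3,0,-0.06,0,0,0,0],[0.3,0,-0.09,0,0,0,0],[0.3,0,-0.12,0,0,0,0],[0.3,0,-0.12,0,0,0,0]]' 40
python3 - <<'E'
from h import *
plan(.5135,-.0174,.15,88.1)
E
```

```text
time_s: 9.85
tool_pos: [0.5088, 0.3541, 0.0332]
orientation: [-0.5, 0.5, 0.501, -0.499]
force: [0.4, -1.3, 5.7]
width: 0.0529
time_s: 10.65
tool_pos: [0.5095, 0.3551, 0.1564]
orientation: [-0.5, 0.5, 0.503, -0.497]
force: [0.5, -0.3, -1.2]
width: 0.0528
t 10.65 pos [0.5095 0.3551 0.1564] w 0.0528 yaw 90.0 F [ 0.5 -0.3 -1.2]
shift [-0.3726  0.004  -0.0039] turn [0.42 1.91 0.37] dist 0.373 j [ 0.86  0.42  0.15  0.   -1.29 -2.43]
```

```bash
python3 -m pendant '[[0.3,-0.03,0,0,0,1.9,0],[0.3,-0.075,0,0,0,1.9,0],[0.3,-0.12,0,0,0,1.9,0],[0.3,-0.165,0,0,0,1.9,0],[0.3,-0.21,0,0,0,1.9,0],[0.3,-0.255,0,0,0,1.9,0],[0.3,-0.30,0,-0.002,0,1.9,0],[0.3,-0.34,0,-0.004,0,1.9,0]]' 40
python3 -m pendant '[[0.3,-0.025,0,0,0,0,0],[0.3,-0.03,0,0,0,0,0],[0.3,-0.03,0,0,0,0,0],[0.3,-0.03,0,0,0,0,0]]'
python3 - <<'E'
from h import *
a=grab('wrist'); cv2.imwrite('pics/w7.png',a[0])
plan(.5135,-.0174,.045,88.1)
E
```

```text
time_s: 11.45
tool_pos: [0.5105, 0.0117, 0.1504]
orientation: [0.509, -0.508, -0.491, 0.491]
force: [0.6, 0.9, -2.1]
width: 0.0528
time_s: 11.85
tool_pos: [0.5103, -0.0157, 0.1505]
orientation: [0.508, -0.508, -0.492, 0.492]
force: [-0.4, -0.1, -1.4]
width: 0.0527
t 11.9 pos [ 0.5103 -0.0155  0.1505] w 0.0533 yaw 88.1 F [-0.2  0.7 -2.7]
shift [-0.0019  0.1055 -0.0033] turn [-0.01  0.04  0.02] dist 0.106 j [ 0.28  0.22 -0.15 -0.   -1.2  -1.88]
```

View pics/w7.png

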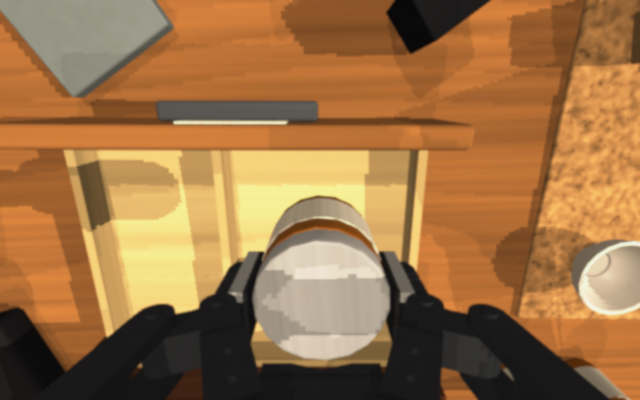

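```bash
python3 -m pendant '[[0.3,-0.002,0.03,-0.003,0,0,0],[0.3,-0.002,0.06,-0.003,0,0,0],[0.3,-0.002,0.08,-0.003,0,0,0],[0.3,-0.002,0.095,-0.003,0,0,0],[0.3,-0.002,0.102,-0.003,0,0,0],[0.3,-0.002,0.105,-0.003,0,0,0],[0.3,-0.002,0.105,-0.003,0,0,0]]' 40; python3 -m pendant '[[0.3,0,0.0015,0,0,0,0],[0.3,0,0.0015,0,0,0,0],[0.3,0,0.0015,0,0,0,0]]'
```

```text
time_s: 12.6
tool_pos: [0.5136, -0.0181, 0.046]
orientation: [-0.508, 0.508, 0.492, -0.492]
force: [-0.0, -0.4, -2.8]
width: 0.0532
time_s: 12.9
tool_pos: [0.5136, -0.0185, 0.0447]
orientation: [-0.508, 0.508, 0.492, -0.491]
force: [0.4, -0.4, -2.1]
width: 0.0533
```

```bash
python3 -m pendant '[[0.3,0,0.0015,0,0,0,0],[0.3,0,0.0015,0,0,0,0],[0.3,0,0.0015,0,0,0,0]]'; python3 -m pendant '[[0.3,0,0.0015,0,0,0,0],[0.3,0,0.0015,0,0,0,0],[0.3,0,0.0015,0,0,0,0]]'
```

```text
time_s: 13.2
tool_pos: [0.5133, -0.0186, 0.0427]
orientation: [0.508, -0.508, -0.492, 0.492]
force: [-0.1, -1.0, -1.9]
width: 0.0528
time_s: 13.5
tool_pos: [0.5143, -0.0186, 0.0421]
orientation: [-0.508, 0.509, 0.492, -0.491]
force: [0.0, -0.4, 4.9]
width: 0.0526
```

Contact. I release and rise, then look.

```bash
python3 -m pendant '[[0.8,0,0,0,0,0,0],[0.8,0,0,0,0,0,0],[0.8,0,0,0,0,0,0],[0.8,0,0,0,0,0,0],[0.8,0,-0.03,0,0,0,0],[0.8,0,-0.07,0,0,0,0],[0.8,0,-0.11,0,0,0,0],[0.8,0,-0.11,0,0,0,0]]'
python3 - <<'E'
from h import *
a=grab('wrist'); cv2.imwrite('pics/w8.png',a[0])
for n,a,W in both():
  for nm,x,y,z0,z1 in (('j0p',.5985,-.02,.066,.085),('j1p',.513,-.018,.066,.085),('c0',.39,.255,.058,.075),('c1',.40,.345,.058,.075)):
    P=near(W,x,y,.04,z0,z1)
    print(n,nm,len(P),'mean',P.mean(0).round(4) if len(P) else '')
plan(.3915,.258,.15,189)
E
```

```text
time_s: 14.3
tool_pos: [0.5168, -0.0184, 0.1572]
orientation: [-0.506, 0.511, 0.495, -0.489]
force: [0.7, -1.0, 0.2]
width: 0.0683
scene j0p 234 mean [ 0.6035 -0.0235  0.0747]
scene j1p 220 mean [ 0.5152 -0.0215  0.0747]
scene c0 171 mean [0.3936 0.2528 0.0666]
scene c1 167 mean [0.4019 0.3463 0.0672]
side j0p 149 mean [ 0.599  -0.0176  0.0747]
side j1p 156 mean [ 0.5108 -0.0148  0.0745]
side c0 201 mean [0.391  0.2616 0.0662]
side c1 229 mean [0.3992 0.3521 0.066 ]
t 14.45 pos [ 0.5128 -0.0184  0.1506] w 0.0687 yaw 88.1 F [0.2 0.  0.2]
shift [0.2722 0.0008 0.1306] turn [-1.0000e-02 -1.0093e+02  6.0000e-02] dist 0.302 j [ 0.27  0.22 -0.14 -0.   -1.21 -1.87]
```

View pics/w8.png

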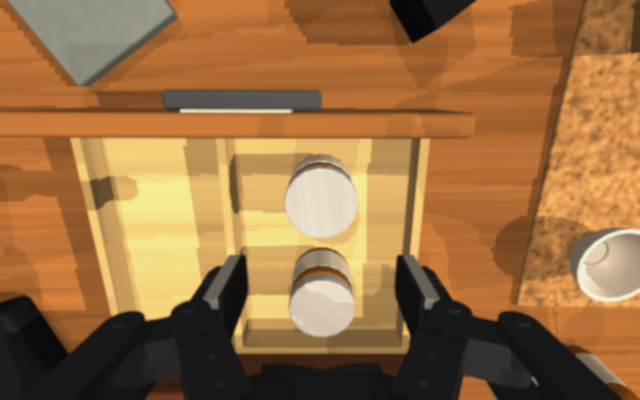

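Both jars stand in the left bay (321,200 and 322,300). Now the cartons: I turn the jaws about 101° and go to c0.

```bash
python3 -m pendant '[[1,0.04,-0.01,0.02,0,-8,0],[1,0.08,-0.01,0.04,0,-16,0],[1,0.12,-0.01,0.055,0,-24,0],[1,0.15,-0.01,0.075,0,-32,0],[1,0.18,-0.01,0.09,0,-40,0],[1,0.21,-0.01,0.105,0,-48,0],[1,0.24,-0.01,0.12,0,-56,0],[1,0.272,-0.01,0.13,0,-64,0]]'; python3 -m pendant '[[1,0,0,0,0,-8,0],[1,0,0,0,0,-16,0],[1,0,0,0,0,-24,0],[1,0,0,0,0,-32,0],[1,0,0,0,0,-37,0],[1,0,0,0,0,-37,0],[1,0,0,0,0,-37,0]]'
python3 - <<'E'
from h import *
a=grab('wrist'); cv2.imwrite('pics/w9.png',a[0]); W=cloud(*a[1:])
P=near(W,.3915,.258,.045,.06,.075); print(len(P),P.mean(0),cv2.minAreaRect((P[:,:2]*1000).astype(np.float32)))
plan(.3915,.258,.028,189)
E
```

```text
time_s: 15.25
tool_pos: [0.3907, 0.258, 0.1597]
orientation: [0.169, -0.168, -0.686, 0.688]
force: [0.6, 0.0, -0.1]
width: 0.0853
time_s: 15.95
tool_pos: [0.392, 0.2572, 0.1601]
orientation: [-0.055, 0.056, -0.704, 0.705]
force: [-0.2, -0.6, 0.1]
width: 0.0855
3456 [0.39166447 0.25566699 0.0682737 ] ((391.2550964355469, 257.49029541015625), (38.11183547973633, 54.18633270263672), 9.808711051940918)
t 16.0 pos [0.3922 0.2573 0.1604] w 0.0852 yaw -171.0 F [-0.2 -0.4  1.2]
shift [ 0.0004  0.1324 -0.0009] turn [-0.06 -0.05  0.07] dist 0.132 j [ 0.92  0.13 -0.23 -0.   -1.21 -0.76]
```

View pics/w9.png

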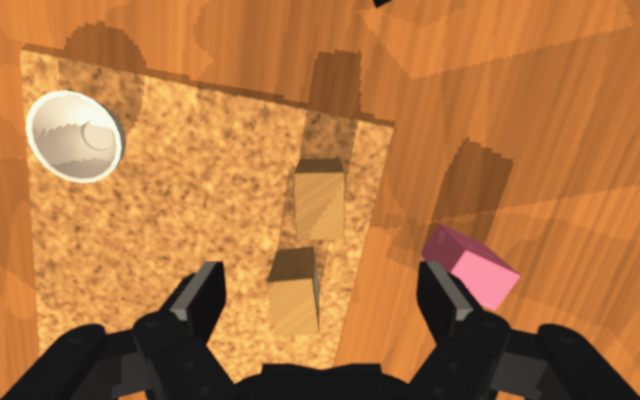

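Carton c0 (320,205) sits centred between the jaws, with pink (470,270) well outside. I grip it.

```bash
python3 -m pendant '[[1,0.0005,0.04,0,0,0,0],[1,0.0005,0.08,0,0,0,0],[1,0.0005,0.115,0,0,0,0],[1,0.0005,0.130,0,0,0,0],[1,0.0005,0.130,0,0,0,0],[0.3,0.0005,0.13,0,0,0,0],[0.3,0.0005,0.13,0,0,0,0],[0.3,0.0005,0.13,0,0,0,0]]' 30; python3 -m pendant '[[0.2,0,0,0,0,0,0],[0.2,0,0,0,0,0,0],[0.2,0,0,0,0,0,0],[0.2,0,0,0,0,0,0],[0.2,0,-0.04,0,0,0,0],[0.2,0,-0.08,0,0,0,0],[0.2,0,-0.125,0,0,0,0],[0.2,0,-0.125,0,0,0,0]]' 30
python3 - <<'E'
from h import *
a=grab('wrist'); cv2.imwrite('pics/w10.png',a[0])
plan(.5635+.037,-.155-.0012,.16,178.1)
E
```

```text
time_s: 16.8
tool_pos: [0.3926, 0.2583, 0.0324]
orientation: [0.057, -0.055, 0.706, -0.704]
force: [-0.6, 0.5, 1.4]
width: 0.0439
time_s: 17.6
tool_pos: [0.3949, 0.26, 0.1626]
orientation: [0.06, -0.053, 0.707, -0.702]
force: [0.1, 0.5, -1.4]
width: 0.0378
t 17.65 pos [0.3932 0.259  0.1593] w 0.0379 yaw -170.9 F [ 0.2  0.3 -2.1]
shift [-0.1391 -0.002   0.4427] turn [ 0.3  10.98 -0.28] dist 0.464 j [ 0.92  0.13 -0.23  0.   -1.2  -0.76]
```

View pics/w10.png

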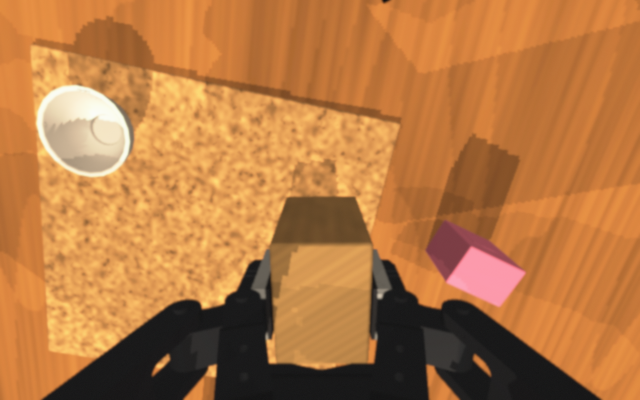

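```bash
python3 -m pendant '[[0.2,-0.01,0,0.03,0,4,0],[0.2,-0.025,0,0.075,0,8,0],[0.2,-0.04,0,0.12,0,11,0],[0.2,-0.055,0,0.165,0,11,0],[0.2,-0.07,0,0.21,0,11,0],[0.2,-0.085,0,0.255,0,11,0],[0.2,-0.1,0,0.30,0,11,0],[0.2,-0.115,0,0.345,0,11,0]]' 30
python3 -c "
from h import *
plan(.6005,-.1562,.16,178.1)"
```

```text
time_s: 18.45
tool_pos: [0.5597, -0.0668, 0.1546]
orientation: [-0.013, 0.011, 0.707, -0.707]
force: [1.3, 0.5, -0.5]
width: 0.0382
t 18.45 pos [ 0.5597 -0.0668  0.1546] w 0.0382 yaw 178.1 F [ 1.3  0.5 -0.5]
shift [-0.0438 -0.0056  0.088 ] turn [ 0.01 -0.03  0.15] dist 0.098 j [ 0.16  0.32 -0.   -0.   -1.25 -0.19]
```

```bash
python3 -m pendant '[[0.2,-0.015,0,0.03,0,0,0],[0.2,-0.03,0,0.06,0,0,0],[0.2,-0.041,0,0.082,0,0,0],[0.2,-0.043,0,0.084,0,0,0],[0.2,-0.043,0,0.084,0,0,0]]' 30
python3 - <<'E'
from h import *
a=grab('wrist'); cv2.imwrite('pics/w11.png',a[0])
plan(.6005,-.1562,.04,178.1)
E
```

```text
time_s: 18.95
tool_pos: [0.5995, -0.1506, 0.1543]
orientation: [-0.013, 0.011, 0.707, -0.707]
force: [0.1, 0.4, -1.2]
width: 0.0376
t 19.0 pos [ 0.5994 -0.1499  0.1548] w 0.0378 yaw 178.1 F [-0.3  0.2 -1.2]
shift [-0.0015  0.1148  0.0063] turn [ 0.04 -0.04  0.13] dist 0.115 j [ 0.01  0.42  0.15 -0.   -1.3  -0.04]
```

View pics/w11.png

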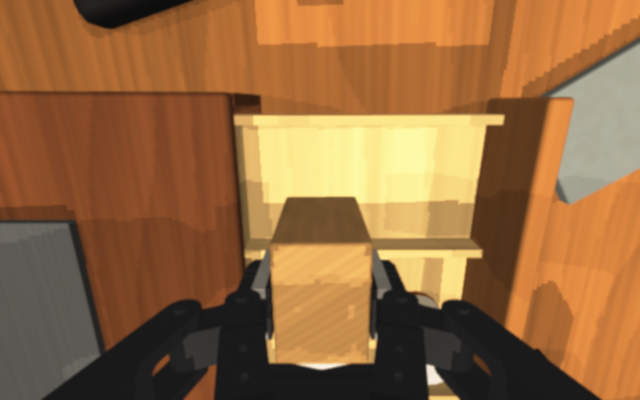

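```bash
python3 -m pendant '[[0.2,-0.0015,0.03,0.006,0,0,0],[0.2,-0.0015,0.06,0.006,0,0,0],[0.2,-0.0015,0.085,0.006,0,0,0],[0.2,-0.0015,0.1,0.006,0,0,0],[0.2,-0.0015,0.11,0.006,0,0,0],[0.2,-0.0015,0.112,0.006,0,0,0],[0.2,-0.0015,0.112,0.006,0,0,0]]' 30
python3 - <<'E'
from h import *
a=grab('wrist'); W=cloud(*a[1:]); cv2.imwrite('pics/w12.png',a[0])
P=near(W,.60,-.156,.04,.07,.095); print(len(P),P.mean(0),cv2.minAreaRect((P[:,:2]*1000).astype(np.float32)))
plan(.6005,-.1562,.04,178.1)
E
```

```text
time_s: 19.7
tool_pos: [0.5952, -0.1549, 0.0417]
orientation: [-0.016, 0.007, 0.708, -0.706]
force: [-12.8, 0.2, -1.4]
width: 0.0372
16262 [ 0.5953412  -0.16032324  0.07905542] ((599.3026733398438, -156.02557373046875), (55.253021240234375, 77.5284423828125), 88.6417236328125)
t 19.75 pos [ 0.5952 -0.1549  0.0417] w 0.0374 yaw 178.1 F [-10.9   0.8  -2.2]
shift [-0.0054  0.0016  0.0011] turn [ 0.08 -0.03  0.72] dist 0.006 j [-0.    0.51 -0.01 -0.   -1.06 -0.03]
```

View pics/w12.png

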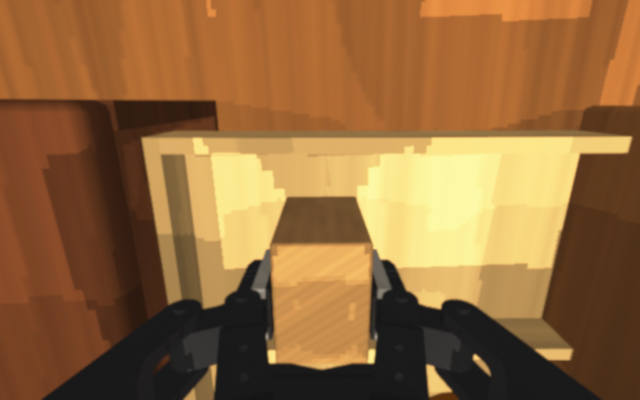

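Force x is −12.8 N: the gripper's linkage is touching the front edge of the unit, since the TCP is 5 mm short. I back off 20 mm towards the robot.

```bash
python3 -m pendant '[[0.2,0.01,0,0,0,0,0],[0.2,0.02,0,0,0,0,0],[0.2,0.025,0,0,0,0,0],[0.2,0.025,0,0,0,0,0],[0.2,0.025,0,0,0,0,0]]' 30; python3 -c "
from h import *
plan(.575,-.155,.039,178.1)"
```

```text
time_s: 20.25
tool_pos: [0.577, -0.1555, 0.0448]
orientation: [0.011, -0.012, -0.707, 0.707]
force: [0.1, -0.4, -1.2]
width: 0.0376
t 20.25 pos [ 0.577  -0.1555  0.0448] w 0.0376 yaw 178.1 F [ 0.1 -0.4 -1.2]
shift [ 0.002   0.0058 -0.0004] turn [-0.   -0.   -0.08] dist 0.006 j [-0.    0.46 -0.08  0.   -1.03 -0.03]
```

```bash
python3 -m pendant '[[0.2,0.003,0.002,0,0,0,0],[0.2,0.003,0.004,0,0,0,0],[0.2,0.003,0.005,0,0,0,0],[0.2,0.003,0.005,0,0,0,0]]' 30; python3 -m pendant '[[0.2,0,0.0015,0,0,0,0],[0.2,0,0.0015,0,0,0,0],[0.2,0,0.0015,0,0,0,0]]' 30
```

```text
time_s: 20.65
tool_pos: [0.5754, -0.1555, 0.0414]
orientation: [0.01, -0.013, -0.707, 0.707]
force: [-1.0, 1.0, 9.9]
width: 0.0375
time_s: 20.95
tool_pos: [0.5768, -0.1556, 0.0414]
orientation: [0.009, -0.014, -0.707, 0.707]
force: [-0.5, 3.6, 14.4]
width: 0.0375
```

```bash
python3 -m pendant '[[0.2,0,-0.001,0,0,0,0],[0.58,0,-0.001,0,0,0,0],[0.58,0,-0.001,0,0,0,0],[0.58,0,-0.001,0,0,0,0],[0.58,0,-0.03,0,0,0,0],[0.58,0,-0.07,0,0,0,0],[0.58,0,-0.11,0,0,0,0],[0.58,0,-0.13,0,0,0,0]]'
python3 - <<'E'
from h import *
a=grab('wrist'); cv2.imwrite('pics/w13.png',a[0])
for n,a,W in both():
  if n=='side': cv2.imwrite('pics/side13.png',cv2.resize(a[0][130:400,190:430],None,fx=3,fy=2.2))
  for nm,x,y,z0,z1 in (('j0p',.5985,-.02,.066,.085),('j1p',.513,-.018,.066,.085),('c0p',.575,-.155,.068,.085),('c1',.40,.345,.058,.075)):
    P=near(W,x,y,.04,z0,z1)
    print(n,nm,len(P),'mean',P.mean(0).round(4) if len(P) else '', cv2.minAreaRect((P[:,:2]*1000).astype(np.float32)) if len(P) else '')
plan(.3994,.3495,.16,195)
E
```

```text
time_s: 21.75
tool_pos: [0.5747, -0.156, 0.1714]
orientation: [0.01, -0.013, -0.707, 0.707]
force: [-0.5, 0.5, -0.1]
width: 0.0495
scene j0p 241 mean [ 0.6068 -0.0238  0.0748] ((605.2106323242188, -23.712623596191406), (55.220115661621094, 52.20832061767578), 18.406064987182617)
scene j1p 223 mean [ 0.5187 -0.0213  0.0748] ((517.6370239257812, -20.957443237304688), (51.882896423339844, 53.78111267089844), 47.58467102050781)
scene c0p 224 mean [ 0.5786 -0.1574  0.075 ] ((578.6942749023438, -157.49769592285156), (54.05781555175781, 40.64942932128906), 85.90628814697266)
scene c1 168 mean [0.4015 0.3463 0.067 ] ((399.3261413574219, 348.1902770996094), (42.44942092895508, 60.92286682128906), 14.550599098205566)
side j0p 148 mean [ 0.6023 -0.0172  0.0749] ((602.5265502929688, -19.60421371459961), (50.159385681152344, 57.24583435058594), 14.147780418395996)
side j1p 153 mean [ 0.5142 -0.015   0.075 ] ((513.3491821289062, -17.77764129638672), (52.526668548583984, 51.217708587646484), 62.45296096801758)
side c0p 117 mean [ 0.5744 -0.1517  0.0752] ((574.2230224609375, -153.64022827148438), (38.8371696472168, 58.6396598815918), 1.7955302000045776)
side c1 227 mean [0.3992 0.3519 0.0662] ((399.47503662109375, 351.4556884765625), (37.79843521118164, 59.68333435058594), 14.817198753356934)
t 21.9 pos [ 0.5741 -0.1555  0.1688] w 0.0496 yaw 178.1 F [ 0.1  0.  -0.6]
shift [ 0.1916  0.0084 -0.4989] turn [ -0.02 -16.92  -0.15] dist 0.534 j [-0.    0.37  0.1   0.   -1.31 -0.03]
```

View pics/w13.png

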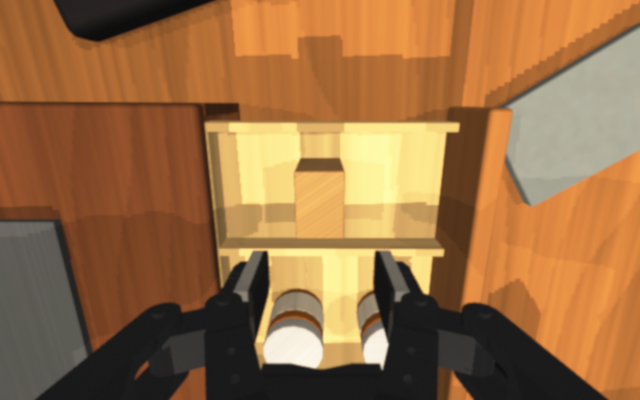

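View pics/side13.png

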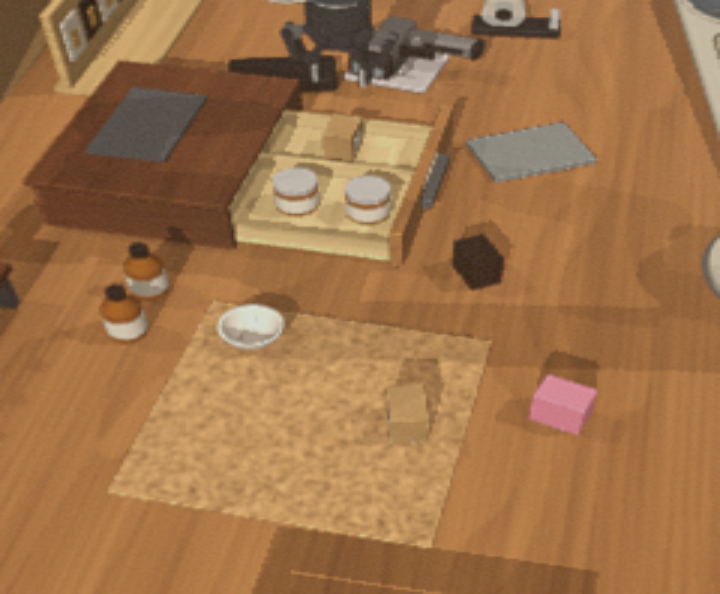

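Carton c0 stands in the right bay (319,200) and c1 is unmoved on the mat. I'll take c1 across its 54 mm faces (jaw yaw 105°), so it goes in with the jaws along the drawer's y, clear of both the unit and the panel.

```bash
python3 -c "
from h import *
plan(.3995,.3497,.16,105)"
python3 -m pendant '[[0.6,0.015,0,-0.04,0,8,0],[0.6,0.035,0,-0.09,0,16,0],[0.7,0.053,0,-0.138,0,24,0],[0.8,0.07,0,-0.185,0,32,0],[0.9,0.088,0,-0.23,0,40,0],[0.9,0.106,0,-0.278,0,48,0],[0.9,0.123,0,-0.325,0,56,0],[0.9,0.14,0,-0.37,0,64,0]]'
python3 -c "
from h import *
plan(.3995,.3497,.16,105)"
```

```text
t 21.9 pos [ 0.5741 -0.1555  0.1688] w 0.0496 yaw 178.1 F [ 0.1  0.  -0.6]
shift [ 0.1915  0.0084 -0.4991] turn [ 0.1  73.08 -0.12] dist 0.535 j [-0.    0.37  0.1   0.   -1.31 -0.03]
time_s: 22.7
tool_pos: [0.458, 0.1809, 0.1662]
orientation: [0.369, -0.369, -0.602, 0.604]
force: [1.5, 0.1, 0.5]
width: 0.077
t 22.7 pos [0.458  0.1809 0.1662] w 0.077 yaw 117.1 F [1.5 0.1 0.5]
shift [ 0.177   0.0061 -0.0248] turn [-0.16 12.09 -0.03] dist 0.179 j [ 0.69  0.17 -0.16 -0.   -1.24 -1.79]
```

```bash
python3 -m pendant '[[1,0.04,0,-0.007,0,4,0],[1,0.085,0,-0.014,0,9,0],[1,0.13,0,-0.02,0,9,0],[1,0.165,0,-0.025,0,9,0],[1,0.165,0,-0.025,0,9,0],[1,0.165,0,-0.025,0,9,0]]'
python3 - <<'E'
from h import *
a=grab('wrist'); cv2.imwrite('pics/w14.png',a[0]); W=cloud(*a[1:])
P=near(W,.3995,.35,.045,.06,.075); print(len(P),P.mean(0),cv2.minAreaRect((P[:,:2]*1000).astype(np.float32)))
plan(.3995,.3497,.03,105)
E
```

```text
time_s: 23.3
tool_pos: [0.405, 0.3378, 0.166]
orientation: [0.413, -0.413, -0.573, 0.575]
force: [-0.4, -0.7, 0.1]
width: 0.0854
3353 [0.39827941 0.34921092 0.06820475] ((399.4779968261719, 349.7059631347656), (38.04161834716797, 54.08500671386719), 15.259188652038574)
t 23.35 pos [0.4054 0.3371 0.1664] w 0.085 yaw 108.4 F [ 0.2 -0.5  0.2]
shift [0.014  0.1364 0.0013] turn [-0.13  3.43 -0.09] dist 0.137 j [ 0.99  0.24 -0.08 -0.   -1.26 -2.24]
```

View pics/w14.png

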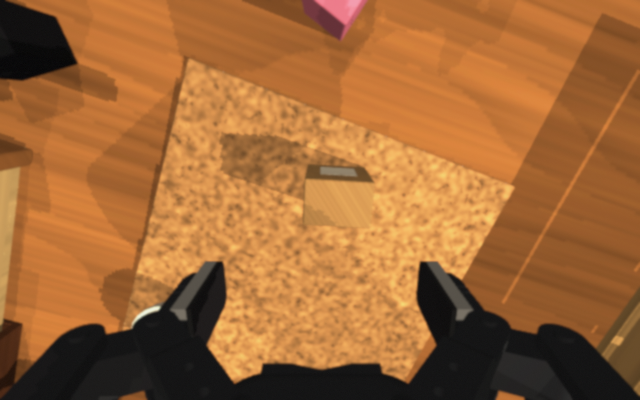

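Carton c1 is at (339,195) and measures (0.3995, 0.3497) at 15.3°. I align on it and grip.

```bash
python3 -m pendant '[[1,0.014,0.02,0.001,0,3.2,0],[1,0.014,0.06,0.001,0,3.2,0],[1,0.014,0.1,0.001,0,3.2,0],[1,0.014,0.135,0.001,0,3.2,0],[1,0.014,0.136,0.001,0,3.2,0],[1,0.014,0.136,0.001,0,3.2,0],[0.4,0.014,0.136,0.001,0,3.2,0],[0.4,0.014,0.136,0.001,0,3.2,0]]' 30; python3 -m pendant '[[0.3,0,0,0,0,0,0],[0.3,0,0,0,0,0,0],[0.3,0,0,0,0,0,0],[0.3,0,-0.01,0,0,0,0],[0.3,0,-0.05,0,0,0,0],[0.3,0,-0.09,0,0,0,0],[0.3,0,-0.13,0,0,0,0],[0.3,0,-0.13,0,0,0,0]]' 30
python3 - <<'E'
from h import *
a=grab('wrist'); cv2.imwrite('pics/w15.png',a[0])
plan(.567-.055,-.155+.0017,.16,88.1)
E
```

```text
time_s: 24.15
tool_pos: [0.4016, 0.3518, 0.0338]
orientation: [-0.429, 0.429, 0.563, -0.56]
force: [-0.2, 0.5, 0.6]
width: 0.059
time_s: 24.95
tool_pos: [0.403, 0.3533, 0.1689]
orientation: [-0.429, 0.43, 0.566, -0.558]
force: [0.4, 1.0, -1.1]
width: 0.0538
t 25.0 pos [0.4015 0.3523 0.1655] w 0.0537 yaw 105.2 F [ 0.5  0.2 -1.3]
shift [-0.5169  0.0029  0.0262] turn [ 0.28 17.13  0.32] dist 0.518 j [ 1.01  0.25 -0.07  0.   -1.25 -2.32]
```

View pics/w15.png

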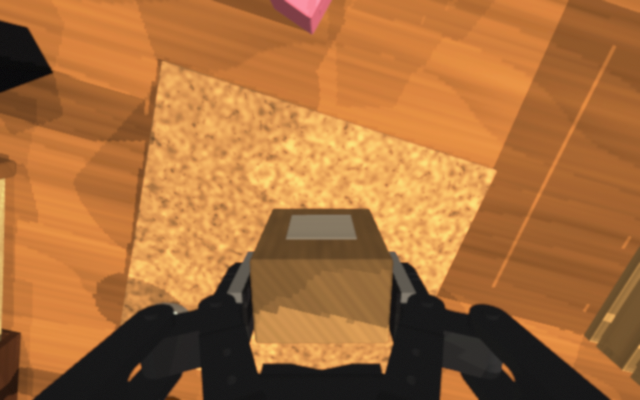

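Carton c1 is held. I carry it to the front part of the right bay.

```bash
python3 -m pendant '[[0.3,-0.03,0,0.0015,0,4,0],[0.3,-0.075,0,0.004,0,8,0],[0.3,-0.12,0,0.006,0,12,0],[0.3,-0.165,0,0.0085,0,17,0],[0.3,-0.21,0,0.011,0,17,0],[0.3,-0.255,0,0.013,0,17,0],[0.3,-0.3,0,0.015,0,17,0],[0.3,-0.345,0,0.0175,0,17,0]]' 30
python3 -c "
from h import *
plan(.512,-.1533,.16,88.1)"
```

```text
time_s: 25.8
tool_pos: [0.4734, 0.0115, 0.1611]
orientation: [0.508, -0.507, -0.492, 0.493]
force: [2.8, 0.8, -0.5]
width: 0.0537
t 25.8 pos [0.4734 0.0115 0.1611] w 0.0537 yaw 88.2 F [ 2.8  0.8 -0.5]
shift [-0.1636  0.001  -0.0437] turn [-0.09  0.12  0.  ] dist 0.169 j [ 0.36  0.14 -0.22 -0.   -1.21 -1.96]
```

```bash
python3 -m pendant '[[0.3,-0.04,0,-0.01,0,0,0],[0.3,-0.08,0,-0.022,0,0,0],[0.3,-0.12,0,-0.034,0,0,0],[0.3,-0.15,0,-0.042,0,0,0],[0.3,-0.157,0,-0.044,0,0,0],[0.3,-0.157,0,-0.044,0,0,0],[0.3,-0.157,0,-0.044,0,0,0]]' 30
python3 - <<'E'
from h import *
a=grab('wrist'); cv2.imwrite('pics/w16.png',a[0])
plan(.512,-.1533,.046,88.1)
E
```

```text
time_s: 26.5
tool_pos: [0.5127, -0.1443, 0.1612]
orientation: [0.508, -0.507, -0.492, 0.492]
force: [-0.2, 0.1, -0.9]
width: 0.0535
t 26.55 pos [ 0.5128 -0.144   0.1614] w 0.0539 yaw 88.3 F [-0.1  0.8 -1.2]
shift [-0.0094  0.1154  0.0004] turn [-0.04  0.16  0.03] dist 0.116 j [ 0.02  0.25 -0.07 -0.   -1.24 -1.62]
```

View pics/w16.png

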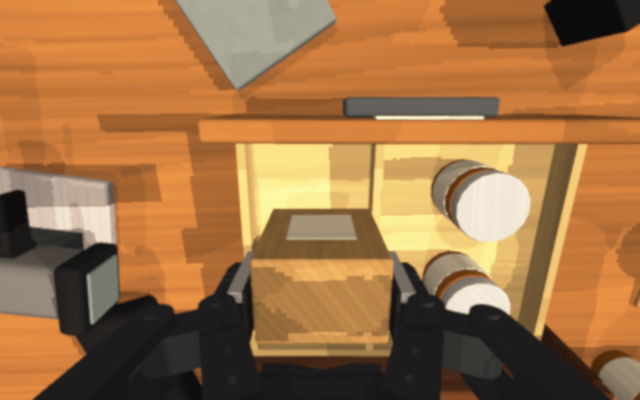

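```bash
python3 -m pendant '[[0.3,-0.009,0.02,0,0,0,0],[0.3,-0.009,0.05,0,0,0,0],[0.3,-0.009,0.08,0,0,0,0],[0.3,-0.009,0.1,0,0,0,0],[0.3,-0.009,0.112,0,0,0,0],[0.3,-0.009,0.115,0,0,0,0],[0.3,-0.009,0.115,0,0,0,0]]' 30
python3 -m pendant '[[0.3,0,0.001,0,0,0,0],[0.3,0,0.002,0,0,0,0],[0.3,0,0.002,0,0,0,0]]' 30
```

```text
time_s: 27.25
tool_pos: [0.5133, -0.1536, 0.0472]
orientation: [-0.507, 0.508, 0.492, -0.492]
force: [0.2, 0.5, -1.2]
width: 0.0535
time_s: 27.55
tool_pos: [0.5133, -0.154, 0.0453]
orientation: [-0.507, 0.508, 0.492, -0.492]
force: [-0.1, -0.3, -0.2]
width: 0.0534
```

```bash
python3 -m pendant '[[0.3,0,0.001,0,0,0,0],[0.3,0,0.002,0,0,0,0],[0.3,0,0.002,0,0,0,0]]' 30
python3 -m pendant '[[0.3,0,0.001,0,0,0,0],[0.3,0,0.0015,0,0,0,0],[0.3,0,0.0015,0,0,0,0]]' 30
```

```text
time_s: 27.85
tool_pos: [0.5131, -0.1541, 0.0428]
orientation: [-0.508, 0.508, 0.492, -0.492]
force: [0.2, 0.3, -0.6]
width: 0.0535
time_s: 28.15
tool_pos: [0.5142, -0.1541, 0.0427]
orientation: [-0.507, 0.509, 0.493, -0.492]
force: [-0.5, 1.3, 7.2]
width: 0.0536
```

```bash
python3 -m pendant '[[0.75,0,0,0,0,0,0],[0.75,0,0,0,0,0,0],[0.75,0,0,0,0,0,0],[0.75,0,0,0,0,0,0],[0.75,0,-0.03,0,0,0,0],[0.75,0,-0.07,0,0,0,0],[0.75,0,-0.11,0,0,0,0],[0.75,0,-0.13,0,0,0,0]]'
python3 - <<'E'
from h import *
a=grab('wrist'); cv2.imwrite('pics/w17.png',a[0])
for n,a,W in both():
  for nm,x,y,z0,z1 in (('j0p',.5985,-.02,.066,.085),('j1p',.513,-.018,.066,.085),('c0p',.575,-.155,.068,.085),('c1p',.512,-.153,.068,.085)):
    P=near(W,x,y,.035,z0,z1)
    print(n,nm,len(P),'mean',P.mean(0).round(4) if len(P) else '', cv2.minAreaRect((P[:,:2]*1000).astype(np.float32)) if len(P) else '')
  P=W.reshape(-1,3);P=P[np.isfinite(P[:,0])]
  k=(P[:,2]>.082)&(P[:,2]<.094)&(P[:,0]>.43)&(P[:,0]<.49)&(P[:,1]>-.22)&(P[:,1]<.075);Q=P[k];f=np.polyfit(Q[:,1],Q[:,0],1);print(n,'panel yaw',-np.degrees(f[0]).round(2) ,'x at -.0735',np.polyval(f,-.0735).round(4))
plan(.4,-.0735,.15,88.1)
E
```

```text
time_s: 28.95
tool_pos: [0.5143, -0.1544, 0.1751]
orientation: [-0.506, 0.509, 0.493, -0.491]
force: [0.3, -0.5, -0.6]
width: 0.0641
scene j0p 233 mean [ 0.6077 -0.0237  0.0748] ((605.356201171875, -22.553298950195312), (51.25761032104492, 53.257877349853516), 61.41765213012695)
scene j1p 223 mean [ 0.5198 -0.022   0.0753] ((518.3385620117188, -21.4523868560791), (51.17129898071289, 53.772430419921875), 82.64524841308594)
scene c0p 224 mean [ 0.5795 -0.1577  0.0752] ((579.904296875, -156.91114807128906), (55.195072174072266, 41.180912017822266), 88.43294525146484)
scene c1p 214 mean [ 0.5158 -0.1563  0.0751] ((515.2554931640625, -156.16586303710938), (55.10757827758789, 42.29839324951172), 85.05552673339844)
scene panel yaw -1.79 x at -.0735 0.4619
side j0p 151 mean [ 0.6031 -0.0173  0.0748] ((603.89404296875, -18.927349090576172), (50.71829605102539, 54.85704040527344), 39.238136291503906)
side j1p 156 mean [ 0.5152 -0.0153  0.075 ] ((514.90283203125, -17.749366760253906), (49.59409713745117, 53.655059814453125), 11.050559997558594)
side c0p 115 mean [ 0.5759 -0.1521  0.0751] ((576.5313110351562, -153.00961303710938), (60.88936233520508, 38.81340789794922), 88.31307983398438)
side c1p 116 mean [ 0.5118 -0.1515  0.075 ] ((511.7032165527344, -153.0647430419922), (58.78996276855469, 38.94230270385742), 87.30797576904297)
side panel yaw -1.89 x at -.0735 0.4577
t 29.1 pos [ 0.5138 -0.154   0.1726] w 0.064 yaw 88.2 F [-1.1  0.6 -1. ]
shift [0.0769 0.0222 0.1163] turn [0.19 0.11 0.01] dist 0.141 j [ 0.    0.25 -0.05 -0.   -1.27 -1.6 ]
```

View pics/w17.png

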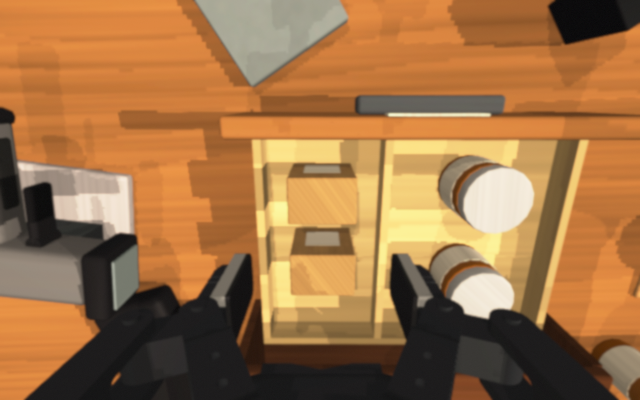

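All four stand upright: cartons at (320,195 and 322,262), jars at (487,190 and 475,285). The panel has crept in to x≈0.460. I shut the fingers, go round to the front of the pull at about (0.438, −0.070), and push.

```bash
python3 -c "
from h import *
plan(.405,-.069,.16,88.1)"
python3 -m pendant '[[0.4,0.02,0,0.025,0,0,0],[0.2,0.05,0,0.06,0,0,0],[0,0.07,0,0.09,0,0,0],[0,0.081,0,0.111,0,0,0],[0,0.081,0,0.111,0,0,0],[0,0.081,0,0.111,0,0,0],[0,0.081,0,0.111,0,0,0],[0,0.081,0,0.111,0,0,0]]' 40
python3 - <<'E'
from h import *
plan(.405,-.069,.049,88.1)
a=grab('wrist'); cv2.imwrite('pics/w18.png',a[0])
E
```

```text
t 29.1 pos [ 0.5138 -0.154   0.1726] w 0.064 yaw 88.2 F [-1.1  0.6 -1. ]
shift [0.0816 0.0122 0.1114] turn [0.19 0.11 0.01] dist 0.139 j [ 0.    0.25 -0.05 -0.   -1.27 -1.6 ]
time_s: 29.9
tool_pos: [0.4049, -0.0699, 0.1707]
orientation: [0.508, -0.508, -0.492, 0.492]
force: [-0.5, -0.9, 1.0]
width: -0.0001
t 29.9 pos [ 0.4049 -0.0699  0.1707] w -0.0001 yaw 88.2 F [-0.5 -0.9  1. ]
shift [ 0.001   0.1217 -0.0002] turn [-0.07  0.07 -0.02] dist 0.122 j [ 0.21  0.01 -0.34  0.   -1.23 -1.82]
```

View pics/w18.png

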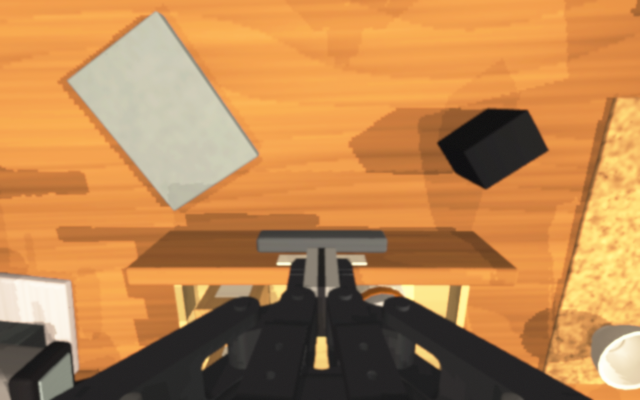

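Run:
```python
from h import *
a=grab('wrist'); W=cloud(*a[1:])
for r in (230,234,238,242,246,250,256,262): print(r,W[r,275].round(4),W[r,370].round(4))
```

```text
230 [ 0.4349 -0.1117  0.0475] [ 0.4383 -0.0281  0.0455]
234 [ 0.4349 -0.1105  0.0565] [ 0.4379 -0.0295  0.0554]
238 [ 0.4356 -0.1096  0.0635] [ 0.4382 -0.0306  0.0631]
242 [ 0.4389 -0.1098  0.0641] [ 0.4409 -0.0309  0.065 ]
246 [ 0.4424 -0.11    0.0644] [ 0.4448 -0.0307  0.0646]
250 [ 0.4458 -0.1101  0.065 ] [ 0.4487 -0.0306  0.0641]
256 [ 0.4492 -0.1098  0.0692] [ 0.4515 -0.0314  0.0695]
262 [ 0.4485 -0.1082  0.0813] [ 0.4522 -0.0327  0.0787]
```

The pull face is at x=0.4365, so the fingers are 20 mm clear of it. I descend, then advance.

```bash
python3 -m pendant '[[0,0,0.04,0,0,0,0],[0,0,0.08,0,0,0,0],[0,0,0.115,0,0,0,0],[0,0,0.12,0,0,0,0],[0,0,0.12,0,0,0,0],[0,0,0.12,-0.01,0,0,0],[0,0,0.12,-0.02,0,0,0],[0,0,0.12,-0.03,0,0,0]]' 40
python3 -m pendant '[[0,0,0,-0.01,0,0,0],[0,0,0,-0.018,0,0,0],[0,0,0,-0.026,0,0,0],[0,0,0,-0.034,0,0,0],[0,0,0,-0.042,0,0,0],[0,0,0,-0.05,0,0,0],[0,0,0,-0.058,0,0,0],[0,0,0,-0.066,0,0,0]]'
python3 - <<'E'
from h import *
a=grab('wrist'); cv2.imwrite('pics/w19.png',a[0])
plan(.62,-.077,.049,88.1)
E
```

```text
time_s: 30.8
tool_pos: [0.4359, -0.0705, 0.0524]
orientation: [-0.507, 0.508, 0.493, -0.492]
force: [-1.6, 0.9, 1.8]
width: 0.0001
time_s: 31.6
tool_pos: [0.501, -0.0727, 0.0512]
orientation: [0.508, -0.508, -0.492, 0.492]
force: [-1.6, -1.2, 1.5]
width: 0.0
t 31.65 pos [ 0.5025 -0.0726  0.0513] w 0.0003 yaw 88.2 F [2.2 0.7 0.3]
shift [-0.0008  0.0024 -0.1175] turn [ 0.08  0.13 -0.01] dist 0.118 j [ 0.17  0.3  -0.31  0.   -0.95 -1.77]
```

View pics/w19.png

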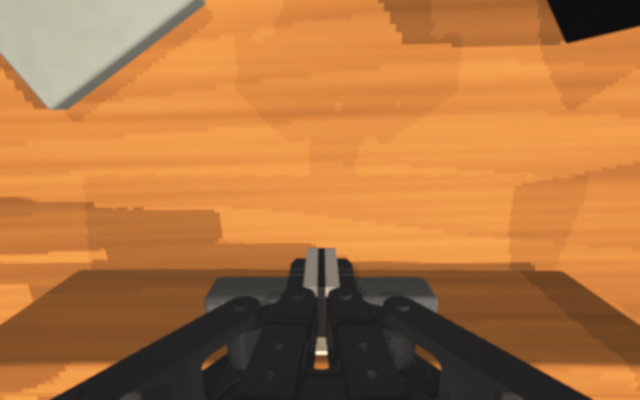

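The pull is in contact and the drawer is running in, with low force. I continue.

```bash
python3 -m pendant '[[0,0,0,-0.008,0,0,0],[0,0,0,-0.016,0,0,0],[0,0,0,-0.024,0,0,0],[0,0,0,-0.032,0,0,0],[0,0,0,-0.04,0,0,0],[0,0,0,-0.048,0,0,0],[0,0,0,-0.056,0,0,0],[0,0,0,-0.064,0,0,0]]'
python3 -m pendant '[[0,0,0,-0.005,0,0,0],[0,0,0,-0.01,0,0,0],[0,0,0,-0.015,0,0,0],[0,0,0,-0.02,0,0,0],[0,0,0,-0.024,0,0,0],[0,0,0,-0.028,0,0,0]]'
python3 - <<'E'
from h import *
plan(.62,-.077,.049,88.1)
E
```

```text
time_s: 32.45
tool_pos: [0.565, -0.0746, 0.051]
orientation: [0.508, -0.508, -0.492, 0.492]
force: [-2.6, 0.4, -0.8]
width: -0.0
time_s: 33.05
tool_pos: [0.5927, -0.0755, 0.0513]
orientation: [-0.508, 0.508, 0.492, -0.492]
force: [-1.2, -0.1, -0.2]
width: 0.0
t 33.05 pos [ 0.5927 -0.0755  0.0513] w 0.0 yaw 88.2 F [-1.2 -0.1 -0.2]
shift [-0.0006  0.0023 -0.0273] turn [ 0.    0.11 -0.  ] dist 0.027 j [ 0.13  0.46 -0.07  0.   -1.04 -1.74]
```

```bash
python3 -m pendant '[[0,0,0,-0.003,0,0,0],[0,0,0,-0.005,0,0,0],[0,0,0,-0.007,0,0,0],[0,0,0,-0.009,0,0,0],[0,0,0,-0.011,0,0,0],[0,0,0,-0.013,0,0,0],[0,0,0,-0.015,0,0,0]]'
python3 -m pendant '[[0,0,0,-0.002,0,0,0],[0,0,0,-0.004,0,0,0],[0,0,0,-0.006,0,0,0],[0,0,0,-0.008,0,0,0]]'
python3 -m pendant '[[0,0,0,-0.002,0,0,0],[0,0,0,-0.004,0,0,0],[0,0,0,-0.004,0,0,0]]'
```

```text
time_s: 33.75
tool_pos: [0.6067, -0.076, 0.0513]
orientation: [0.508, -0.507, -0.492, 0.493]
force: [-3.6, 0.2, 1.0]
width: -0.0003
time_s: 34.15
tool_pos: [0.613, -0.0762, 0.0512]
orientation: [0.509, -0.506, -0.491, 0.493]
force: [-15.3, 2.5, 11.4]
width: 0.0003
time_s: 34.45
tool_pos: [0.613, -0.0762, 0.0512]
orientation: [0.511, -0.505, -0.489, 0.495]
force: [-22.8, 4.1, 17.0]
width: -0.0001
```

Force is 23 N with no movement, and there is an upward component. That is more than the detent needs, so I stop and look.

Run:
```python
from h import *
for n in ('side','scene'):
  a=grab(n); W=cloud(*a[1:])
  im=a[0]
  c=im[120:260,170:390] if n=='side' else im[150:330,220:450]
  cv2.imwrite(f'pics/{n}20.png',cv2.resize(c,None,fx=3.4,fy=3.2,interpolation=cv2.INTER_CUBIC))
  P=W.reshape(-1,3);P=P[np.isfinite(P[:,0])]
  k=(P[:,2]>.03)&(P[:,2]<.094)&(P[:,0]>.60)&(P[:,0]<.70)&(((P[:,1]>-.22)&(P[:,1]<-.15))|((P[:,1]>0)&(P[:,1]<.06)));Q=P[k]; print(n,len(Q),np.percentile(Q[:,0],[5,25,50,75,95]).round(4))
plan(.62,-.077,.049,88.1)
```

```text
side 121 [0.639  0.6403 0.6412 0.6464 0.6536]
scene 109 [0.6354 0.6385 0.6421 0.645  0.6493]
t 34.55 pos [ 0.613  -0.0762  0.0512] w -0.0 yaw 88.2 F [-22.7   3.7  16.5]
shift [-0.0006  0.0021 -0.007 ] turn [-0.74  0.08 -0.01] dist 0.007 j [ 0.13  0.5   0.01 -0.   -1.09 -1.73]
```

View pics/side20.png

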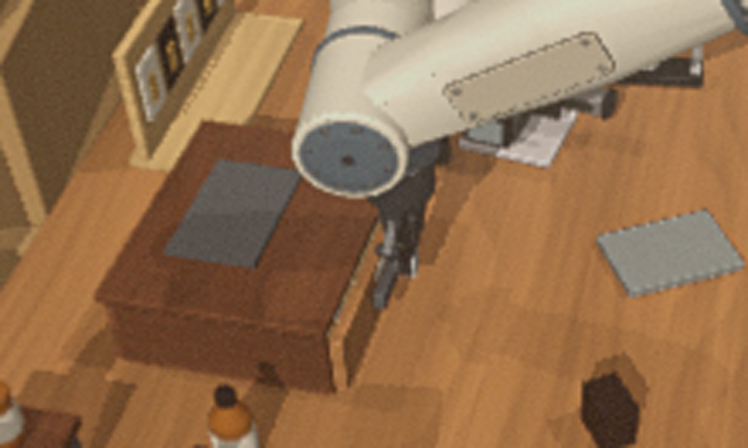

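View pics/scene20.png

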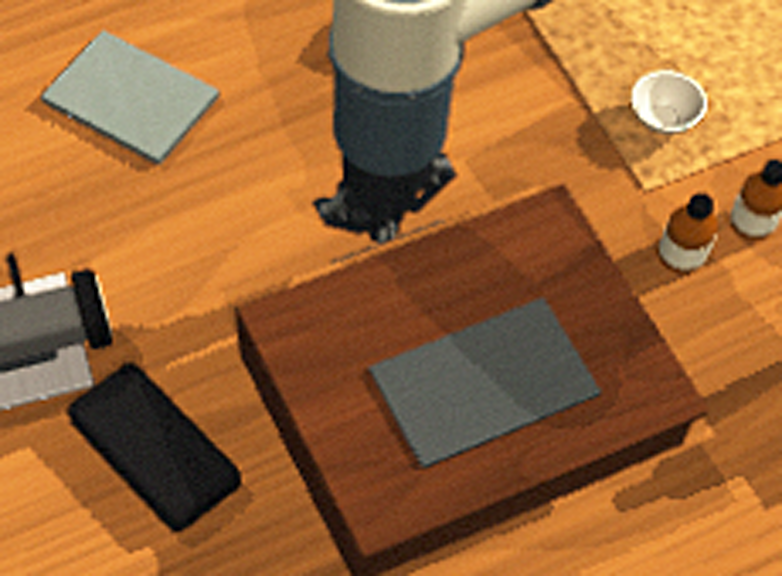

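The panel is still about 12 mm short of home. 23 N on the pull would have beaten the detent, so part of the gripper is probably bearing on the unit's front edge. I back off, tilt the tool 20° so the body leans away from the unit, and push again.

```bash
python3 -m pendant '[[0,0,0,0.01,0,0,0],[0,0,0,0.025,0,0,0],[0,0,0,0.04,0,0,0],[0,0,0,0.04,-8,0,0],[0,0,0,0.04,-16,0,0],[0,0,0,0.04,-22,0,0],[0,0,0,0.04,-22,0,0],[0,0,0,0.04,-22,0,0]]'
python3 - <<'E'
from h import *
T,s=tool(); print(T.round(3), s['force'])
d=T[:3,:3].T@np.array([1,-.033,0]); print('unit step +x in tool axes',d.round(3)); print('up',(T[:3,:3].T@np.array([0,0,1])).round(3))
E
```

```text
time_s: 35.35
tool_pos: [0.5791, -0.075, 0.0515]
orientation: [-0.401, 0.595, 0.577, -0.389]
force: [1.1, 0.5, 0.5]
width: -0.0
[[ 0.03   0.374 -0.927  0.579]
 [ 1.    -0.012  0.028 -0.075]
 [-0.    -0.927 -0.375  0.051]
 [ 0.     0.     0.     1.   ]] [1.12982506 0.52837319 0.47747902]
unit step +x in tool axes [-0.003  0.375 -0.928]
up [-0.    -0.927 -0.375]
```

```bash
python3 -m pendant '[[0,0,0.007,-0.013,0,0,0],[0,0,0.012,-0.022,0,0,0],[0,0,0.014,-0.027,0,0,0],[0,0,0.0155,-0.031,0,0,0],[0,0,0.017,-0.0345,0,0,0],[0,0,0.018,-0.037,0,0,0],[0,0,0.018,-0.037,0,0,0]]'
python3 -m pendant '[[0,0,0.0008,-0.0019,0,0,0],[0,0,0.0015,-0.0037,0,0,0],[0,0,0.0015,-0.0037,0,0,0]]'
```

```text
time_s: 36.05
tool_pos: [0.6154, -0.0771, 0.0464]
orientation: [-0.405, 0.594, 0.574, -0.392]
force: [-20.0, 4.1, 13.7]
width: 0.0001
time_s: 36.35
tool_pos: [0.6156, -0.0778, 0.0451]
orientation: [-0.407, 0.593, 0.572, -0.394]
force: [-33.8, 6.9, 24.1]
width: -0.0
```

The same hard stop with the tool tilted means the body isn't what blocks. The panel's front is at 0.640, so its inside is at 0.656, which is exactly the unit's front face. The drawer looks fully home, with the detent passed in the 0.593–0.607 stretch. I back off and verify.

```bash
python3 -m pendant '[[0,0,-0.004,0.009,0,0,0],[0,0,-0.012,0.03,0,0,0],[0,0,-0.02,0.05,0,0,0],[0,0,-0.06,0.06,0,0,0],[0,0,-0.1,0.08,8,0,0],[0,0,-0.12,0.1,16,0,0],[0,0,-0.12,0.13,22,0,0],[0,0,-0.12,0.15,22,0,0]]'
python3 - <<'E'
from h import *
for n in ('side','scene'):
  a=grab(n); W=cloud(*a[1:])
  im=a[0]
  c=im[120:260,170:390] if n=='side' else im[150:330,220:450]
  cv2.imwrite(f'pics/{n}21.png',cv2.resize(c,None,fx=3.4,fy=3.2,interpolation=cv2.INTER_CUBIC))
  P=W.reshape(-1,3);P=P[np.isfinite(P[:,0])]
  k=(P[:,2]>.082)&(P[:,2]<.094)&(P[:,0]>.60)&(P[:,0]<.70)&(P[:,1]>-.22)&(P[:,1]<.06);Q=P[k]; f=np.polyfit(Q[:,1],Q[:,0],1);print(n,'panel top',len(Q),np.polyval(f,-.0735).round(4),np.percentile(Q[:,0],[5,50,95]).round(4))
  k=(P[:,2]>.099)&(P[:,2]<.112)&(P[:,0]>.60)&(P[:,0]<.70)&(abs(P[:,1]+.0735)<.03);Q=P[k]; print('unit front edge',np.percentile(Q[:,0],[0,1,5]).round(4))
a=grab('wrist');cv2.imwrite('pics/w21.png',a[0])
plan(.62,-.077,.049,88.1)
E
```

```text
time_s: 37.15
tool_pos: [0.4424, -0.0702, 0.1048]
orientation: [0.508, -0.507, -0.492, 0.492]
force: [0.1, 0.5, -1.3]
width: -0.0001
side panel top 251 0.6436 [0.6345 0.6436 0.6533]
unit front edge [0.6518 0.6528 0.654 ]
scene panel top 222 0.6431 [0.6368 0.6428 0.649 ]
unit front edge [0.6535 0.655  0.657 ]
t 37.3 pos [ 0.4404 -0.0707  0.1033] w -0.0004 yaw 88.2 F [0.2 0.3 0.3]
shift [-0.0007  0.0543 -0.1798] turn [-0.    0.12  0.  ] dist 0.188 j [ 0.19  0.14 -0.38 -0.   -1.05 -1.8 ]
```

View pics/side21.png

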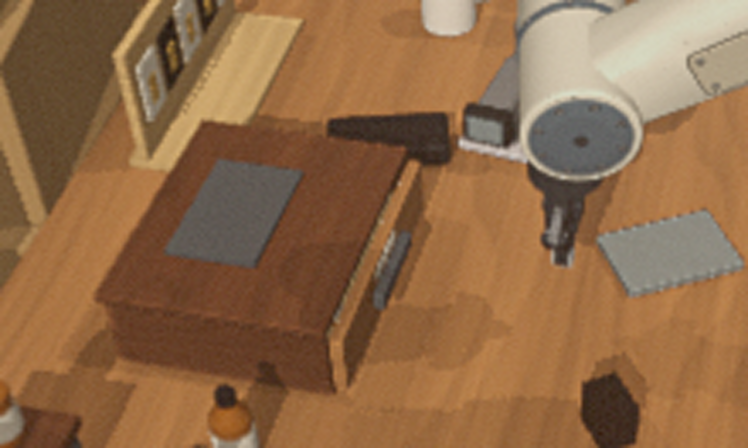

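View pics/w21.png

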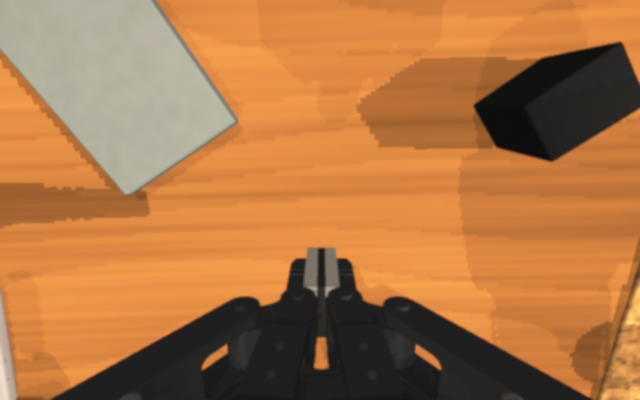

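The drawer looks shut, but the gap needs a finer measurement. I move to a spot where the wrist camera sees both the panel seam and the scanner.

```bash
python3 -c "
from h import *
plan(.50,-.23,.2,88.1)"
python3 -m pendant '[[0.2,-0.01,-0.04,-0.005,0,0,0],[0.5,-0.04,-0.08,-0.015,0,0,0],[0.7,-0.08,-0.097,-0.03,0,0,0],[1,-0.12,-0.097,-0.045,0,0,0],[1,-0.157,-0.097,-0.065,0,0,0],[1,-0.157,-0.097,-0.065,0,0,0],[1,-0.157,-0.097,-0.065,0,0,0],[1,-0.157,-0.097,-0.065,0,0,0]]'
python3 - <<'E'
from h import *
T,s=tool()
a=grab('wrist');cv2.imwrite('pics/w22.png',a[0]);W=cloud(*a[1:]);np.save('/tmp/W22.npy',W);cv2.imwrite('/tmp/w22.png',a[0])
P=W.reshape(-1,3);P=P[np.isfinite(P[:,0])]
for y in (-.21,-.19,-.17,-.15,-.1,-.05,0):
  Q=P[(abs(P[:,1]-y)<.004)&(P[:,0]>.6)&(P[:,0]<.68)&(P[:,2]>.02)]
  face=Q[(Q[:,2]>.03)&(Q[:,2]<.08)]; top=Q[(Q[:,2]>.0835)&(Q[:,2]<.093)]; un=Q[Q[:,2]>.101]
  f=lambda A:(len(A),np.percentile(A[:,0],[2,50,98]).round(4) if len(A) else '')
  print(y,'face',f(face),'top',f(top),'unit',f(un))
plan(.62,-.077,.049,88.1)
E
```

```text
t 37.3 pos [ 0.4404 -0.0707  0.1033] w -0.0004 yaw 88.2 F [0.2 0.3 0.3]
shift [-0.1573 -0.0967 -0.0646] turn [-0.    0.12  0.  ] dist 0.196 j [ 0.19  0.14 -0.38 -0.   -1.05 -1.8 ]
time_s: 38.1
tool_pos: [0.5007, -0.2293, 0.2006]
orientation: [-0.507, 0.508, 0.492, -0.492]
force: [-0.4, 0.2, 0.2]
width: 0.0853
-0.21 face (232, array([0.631 , 0.6319, 0.6328])) top (137, array([0.6313, 0.6364, 0.646 ])) unit (54, array([0.6477, 0.6485, 0.6505]))
-0.19 face (236, array([0.6315, 0.6325, 0.6781])) top (147, array([0.6318, 0.6376, 0.6467])) unit (48, array([0.6483, 0.6494, 0.6509]))
-0.17 face (280, array([0.6322, 0.6332, 0.6797])) top (147, array([0.6325, 0.6389, 0.6479])) unit (156, array([0.649 , 0.6543, 0.6641]))
-0.15 face (256, array([0.6328, 0.6338, 0.6799])) top (146, array([0.6331, 0.6386, 0.6485])) unit (139, array([0.6497, 0.6537, 0.6666]))
-0.1 face (0, '') top (0, '') unit (0, '')
-0.05 face (233, array([0.6228, 0.6276, 0.6377])) top (1, array([0.6354, 0.6354, 0.6354])) unit (0, '')
0 face (214, array([0.6379, 0.6387, 0.6398])) top (0, '') unit (0, '')
t 38.15 pos [ 0.5006 -0.2291  0.2008] w 0.0852 yaw 88.3 F [ 0.7  0.1 -0.1]
shift [ 0.1556  0.1519 -0.1146] turn [ 0.04  0.17 -0.01] dist 0.246 j [-0.14  0.27  0.05  0.   -1.35 -1.46]
```

View pics/w22.png

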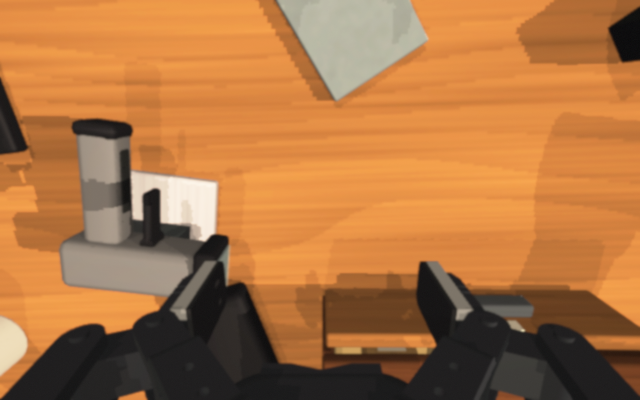

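The panel face is at 0.632 and the unit edge at 0.648 for the same y. The 16 mm difference is the panel thickness, so there is no gap and the drawer is home. The same picture shows the scanner: grip (103,185), trigger (151,215), barrel (130,262). I measure it.

Run:
```python
from h import *
W=np.load('/tmp/W22.npy')
for nm,(u0,v0,u1,v1) in dict(grip=(80,137,128,232),trig=(144,190,160,246),barrel=(66,242,190,285)).items():
  R_=W[v0:v1,u0:u1]; P=R_.reshape(-1,3);P=P[np.isfinite(P[:,0])]; z=P[:,2]
  print(nm,np.percentile(P,[2,50,98],axis=0).round(4).tolist())
for v in (196,205,215,225,235,243): print(v,[tuple(W[v,u].round(3)) for u in (76,82,100,126,140,146,151,156,164)])
G=W[140:230,84:128].reshape(-1,3);G=G[(G[:,2]>.068)&(G[:,2]<.085)]
r=cv2.minAreaRect((G[:,:2]*1000).astype(np.float32));print('grip',len(G),r,G[:,2].mean())
T_=W[185:246,140:164].reshape(-1,3);T_=T_[(T_[:,2]>.068)&(T_[:,2]<.082)]
r=cv2.minAreaRect((T_[:,:2]*1000).astype(np.float32));print('trig',len(T_),r,T_[:,2].mean(),T_.mean(0))
B=W[238:300,60:200].reshape(-1,3);B=B[(B[:,2]>.083)&(B[:,2]<.097)]
r=cv2.minAreaRect((B[:,:2]*1000).astype(np.float32));print('barrel',len(B),r)
```

```text
grip [[0.4483, -0.4585, 0.0544], [0.4858, -0.4104, 0.0775], [0.53, -0.3957, 0.0795]]
trig [[0.4956, -0.3888, 0.057], [0.519, -0.3813, 0.0711], [0.5438, -0.3766, 0.0753]]
barrel [[0.5362, -0.4525, 0.0651], [0.5543, -0.402, 0.0847], [0.5751, -0.3491, 0.0867]]
196 [(np.float64(0.515), np.float64(-0.495), np.float64(0.001)), (np.float64(0.495), np.float64(-0.431), np.float64(0.078)), (np.float64(0.495), np.float64(-0.415), np.float64(0.079)), (np.float64(0.5), np.float64(-0.402), np.float64(0.065)), (np.float64(0.514), np.float64(-0.42), np.float64(0.013)), (np.float64(0.498), np.float64(-0.38), np.float64(0.073)), (np.float64(0.499), np.float64(-0.377), np.float64(0.071)), (np.float64(0.501), np.float64(-0.377), np.float64(0.063)), (np.float64(0.514), np.float64(-0.394), np.float64(0.015))]
205 [(np.float64(0.526), np.float64(-0.499), np.float64(0.0)), (np.float64(0.503), np.float64(-0.434), np.float64(0.076)), (np.float64(0.504), np.float64(-0.418), np.float64(0.077)), (np.float64(0.508), np.float64(-0.404), np.float64(0.065)), (np.float64(0.524), np.float64(-0.422), np.float64(0.013))
[... 2123 characters left out ...]
4(0.541), np.float64(-0.393), np.float64(0.075)), (np.float64(0.542), np.float64(-0.388), np.float64(0.073)), (np.float64(0.541), np.float64(-0.383), np.float64(0.074)), (np.float64(0.545), np.float64(-0.383), np.float64(0.067)), (np.float64(0.546), np.float64(-0.377), np.float64(0.064))]
grip 3513 ((487.88226318359375, -414.7475280761719), (30.1778564453125, 82.9193115234375), 77.73844909667969) 0.07671793079350607
trig 639 ((520.265869140625, -384.6859130859375), (16.634584426879883, 51.20844650268555), 88.96392822265625) 0.07289827390968956 [ 0.52060123 -0.38262217  0.07289827]
barrel 4960 ((564.249267578125, -399.34454345703125), (124.72554016113281, 47.68224334716797), 84.9429931640625)
```

Run:
```python
from h import *
W=np.load('/tmp/W22.npy')
P=W[120:260,60:200].reshape(-1,3);P=P[np.isfinite(P[:,0])]
G=P[(P[:,2]>.070)&(P[:,2]<.084)&(P[:,0]>.445)&(P[:,0]<.532)&(P[:,1]<-.39)]
xs=[];lo=[];hi=[]
for x in np.arange(.458,.53,.006):
  g=G[abs(G[:,0]-x)<.003]; xs.append(x);lo.append(np.percentile(g[:,1],2));hi.append(np.percentile(g[:,1],98))
for n,a in (('lo',lo),('hi',hi)): f=np.polyfit(xs,a,1);print(n,np.degrees(np.arctan(f[0])).round(1),np.polyval(f,.50).round(4),np.round(a,4))
T_=P[(P[:,2]>.052)&(P[:,2]<.078)&(P[:,0]>.49)&(P[:,0]<.536)&(P[:,1]>-.395)&(P[:,1]<-.36)]
xs=[];lo=[];hi=[]
for x in np.arange(.496,.536,.005):
  g=T_[abs(T_[:,0]-x)<.003]; xs.append(x);lo.append(np.percentile(g[:,1],2));hi.append(np.percentile(g[:,1],98))
for n,a in (('tlo',lo),('thi',hi)): f=np.polyfit(xs,a,1);print(n,np.degrees(np.arctan(f[0])).round(1),np.polyval(f,.50).round(4),np.round(a,4))
# grip end & barrel rear
c=P[(P[:,2]>.04)&(P[:,0]<.5)];print('grip minx',np.percentile(c[:,0],[0,1,5]).round(4)); 
B=P[(P[:,2]>.083)&(P[:,2]<.097)]
ys=[];e=[]
for y in np.arange(-.44,-.36,.01):
  b=B[abs(B[:,1]-y)<.004]; 
  if len(b): ys.append(y);e.append(np.percentile(b[:,0],2))
f=np.polyfit(ys,e,1);print('barrel rear',np.degrees(np.arctan(-f[0])).round(1),np.polyval(f,-.4).round(4),np.round(e,4))
```

```text
lo -9.5 -0.4329 [-0.4263 -0.4268 -0.4277 -0.4287 -0.43   -0.4309 -0.4315 -0.4332 -0.4338
 -0.4349 -0.4366 -0.4369 -0.4378]
hi -9.8 -0.4034 [-0.3964 -0.3972 -0.3984 -0.399  -0.4004 -0.4012 -0.4023 -0.4034 -0.4041
 -0.4055 -0.4066 -0.4078 -0.4086]
tlo -9.7 -0.3834 [-0.3831 -0.3832 -0.3843 -0.3853 -0.3863 -0.3867 -0.3878 -0.389  -0.3895]
thi -8.8 -0.3763 [-0.3762 -0.3762 -0.377  -0.3779 -0.3787 -0.3797 -0.3806 -0.3813 -0.3818]
grip minx [0.4335 0.4344 0.4369]
barrel rear -9.6 0.5438 [0.5373 0.5387 0.5399 0.5421 0.5439 0.5454 0.5475 0.5484 0.5506]
```

The scanner yaw is about −9.5°, with the grip and trigger spanning y −0.434 to −0.376 at x=0.50. The target is TCP (0.499, −0.410, 0.040) at jaw yaw 80.5°, centred for the squeezed width.

```bash
python3 -c "
from h import *
plan(.499,-.410,.15,80.5)"
python3 -m pendant '[[1,-0.04,0,-0.002,0,3,0],[1,-0.085,0,-0.004,0,7.7,0],[1,-0.13,0.02,-0.005,0,7.7,0],[1,-0.165,0.04,-0.005,0,7.7,0],[1,-0.181,0.05,-0.005,0,7.7,0],[1,-0.181,0.05,-0.005,0,7.7,0],[1,-0.181,0.05,-0.005,0,7.7,0],[1,-0.181,0.05,-0.005,0,7.7,0]]'
python3 - <<'E'
from h import *
a=grab('wrist');cv2.imwrite('pics/w23.png',a[0])
plan(.499,-.410,.04,80.5)
W=cloud(*a[1:]); P=W.reshape(-1,3);P=P[np.isfinite(P[:,0])]
for x in (.47,.48,.49,.50,.51,.52):
  g=P[(abs(P[:,0]-x)<.003)&(P[:,2]>.066)&(P[:,2]<.084)&(P[:,1]>-.45)&(P[:,1]<-.36)]
  if len(g): print(x,len(g),np.histogram(g[:,1],np.arange(-.45,-.36,.005))[0], g[:,1].min().round(4),g[:,1].max().round(4))
E
```

```text
t 38.15 pos [ 0.5006 -0.2291  0.2008] w 0.0852 yaw 88.3 F [ 0.7  0.1 -0.1]
shift [-0.1809  0.0509 -0.0038] turn [ 0.04  7.77 -0.01] dist 0.188 j [-0.14  0.27  0.05  0.   -1.35 -1.46]
time_s: 38.95
tool_pos: [0.5009, -0.4097, 0.1521]
orientation: [-0.538, 0.54, 0.458, -0.457]
force: [0.8, 0.4, 1.2]
width: 0.0852
t 39.0 pos [ 0.5009 -0.4096  0.1521] w 0.0854 yaw 80.6 F [-0.1  0.   0. ]
shift [-0.0006  0.1121  0.0021] turn [ 0.14  0.12 -0.05] dist 0.112 j [-0.44  0.48  0.23  0.   -1.32 -1.29]
0.47 423 [ 0  0  0 21 54 65 63 64 63 64 29  0  0  0  0  0  0  0] -0.4324 -0.3971
0.48 413 [ 0  0  0 32 56 60 63 63 64 60 15  0  0  0  0  0  0  0] -0.434 -0.3986
0.49 400 [ 0  0  4 46 60 61 59 59 58 53  0  0  0  0  0  0  0  0] -0.4355 -0.4002
0.5 482 [ 0  0 23 50 55 55 57 54 58 33  0  0  1 64 32  0  0  0] -0.4377 -0.3766
0.51 446 [ 0  0 23 51 57 55 55 55 50  9  0  0 27 49 15  0  0  0] -0.4375 -0.3786
0.52 414 [ 0  0 40 49 49 53 53 53 34  0  0  0 37 46  0  0  0  0] -0.4397 -0.3806
```

View pics/w23.png

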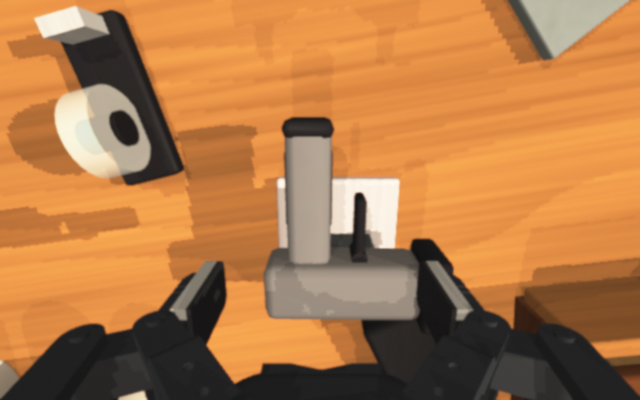

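The grip (310,195) and trigger (359,225) sit between the open fingers. I descend around them.

```bash
python3 -m pendant '[[1,-0.0005,0.03,0,0,0,0],[1,-0.0005,0.06,0,0,0,0],[1,-0.0005,0.085,0,0,0,0],[1,-0.0005,0.1,0,0,0,0],[1,-0.0005,0.11,0,0,0,0],[1,-0.0005,0.112,0,0,0,0],[1,-0.0005,0.112,0,0,0,0]]' 25
python3 - <<'E'
from h import *
a=grab('wrist');cv2.imwrite('pics/w24.png',a[0])
plan(.501,-.410,.04,80.5)
E
```

```text
time_s: 39.7
tool_pos: [0.5005, -0.4111, 0.0394]
orientation: [-0.539, 0.54, 0.457, -0.457]
force: [-0.6, -0.1, 0.3]
width: 0.0855
t 39.75 pos [ 0.5007 -0.4114  0.0398] w 0.0852 yaw 80.5 F [0.7 0.9 0.1]
shift [ 0.0014 -0.0002 -0.0001] turn [ 0.11  0.05 -0.05] dist 0.001 j [-0.45  0.56  0.07  0.   -1.08 -1.29]
```

View pics/w24.png

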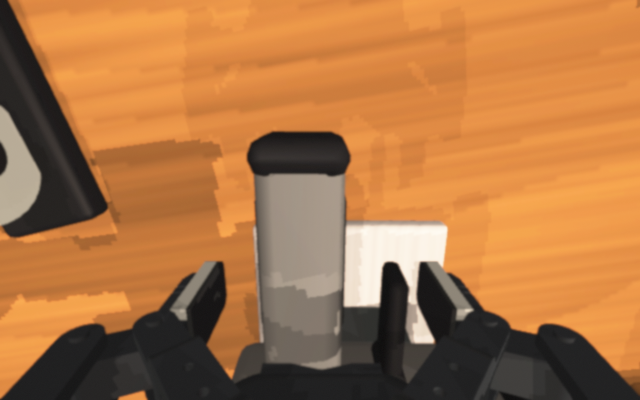

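The fingers straddle the grip (300,270) and the trigger (392,310). I squeeze.

```bash
python3 -m pendant '[[0.7,0,0,0,0,0,0],[0.6,0,0,0,0,0,0],[0.5,0,0,0,0,0,0],[0.4,0,0,0,0,0,0],[0.3,0,0,0,0,0,0],[0.3,0,0,0,0,0,0],[0.3,0,0,0,0,0,0],[0.3,0,0,0,0,0,0]]' 25
python3 - <<'E'
from h import *
a=grab('wrist');cv2.imwrite('pics/w25.png',a[0])
plan(.501,-.410,.04,80.5)
E
```

```text
time_s: 40.55
tool_pos: [0.5004, -0.411, 0.0399]
orientation: [-0.539, 0.54, 0.457, -0.457]
force: [-0.9, 4.2, 5.9]
width: 0.048
t 40.6 pos [ 0.5004 -0.411   0.04  ] w 0.0476 yaw 80.5 F [-1.1  3.8  5.7]
shift [ 0.0011 -0.     -0.0004] turn [0.1  0.03 0.  ] dist 0.001 j [-0.45  0.56  0.07 -0.   -1.08 -1.29]
```

View pics/w25.png

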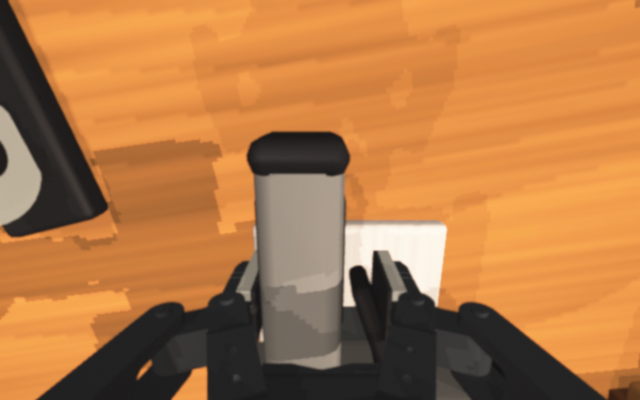

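The trigger is swung in (365,300) and both pads are loaded, at 47.6 mm width. I squeeze slightly firmer for a moment to confirm it is at its stop.

```bash
python3 -m pendant '[[0.3,0,0,0,0,0,0],[0.3,0,0,0,0,0,0],[0.3,0,0,0,0,0,0],[0.3,0,0,0,0,0,0],[0.3,0,0,0,0,0,0]]' 35
python3 - <<'E'
from h import *
a=grab('wrist');W=cloud(*a[1:])
P=W.reshape(-1,3);P=P[np.isfinite(P[:,0])]
T_=W[262:340,345:385].reshape(-1,3); T_=T_[(T_[:,2]>.066)&(T_[:,2]<.08)]
print(len(T_)); 
for x in np.arange(.484,.53,.004):
  g=T_[abs(T_[:,0]-x)<.002]
  if len(g): print(x.round(3),len(g),g[:,1].min().round(4),g[:,1].max().round(4))
E
```

```text
time_s: 41.1
tool_pos: [0.5004, -0.4111, 0.04]
orientation: [-0.539, 0.54, 0.457, -0.457]
force: [-1.3, 3.3, 6.4]
width: 0.0473
1493
0.492 45 -0.3948 -0.3851
0.496 363 -0.3991 -0.3865
0.5 249 -0.3992 -0.3871
0.504 243 -0.3985 -0.3878
0.508 235 -0.3978 -0.3885
0.512 190 -0.3971 -0.389
0.516 140 -0.3965 -0.3896
0.52 28 -0.3958 -0.3894
```

The trigger's inner edge has turned about 19° (0.33 rad) relative to the grip, so it is right in. I let go and rise.

```bash
python3 -m pendant '[[0.5,0,0,0,0,0,0],[0.8,0,0,0,0,0,0],[1,0,0,0,0,0,0],[1,0,0,0,0,0,0],[1,0,0,0,0,0,0],[1,0,0,0,0,0,0],[1,0,0,0,0,0,0],[1,0,0,0,0,0,0]]'
python3 -m pendant '[[1,0,-0.03,0,0,0,0],[1,0,-0.07,0,0,0,0],[1,0,-0.11,0,0,0,0],[1,0,-0.15,0.02,0,0,0],[1,0,-0.17,0.05,0,0,0],[1,0,-0.17,0.06,0,0,0],[1,0,-0.17,0.06,0,0,0],[1,0,-0.17,0.06,0,0,0]]'
python3 - <<'E'
from h import *
a=grab('wrist');cv2.imwrite('pics/w26.png',a[0]);W=cloud(*a[1:])
P=W.reshape(-1,3);P=P[np.isfinite(P[:,0])]
for x in (.495,.505,.515,.525):
  g=P[(abs(P[:,0]-x)<.003)&(P[:,2]>.066)&(P[:,2]<.08)&(P[:,1]>-.396)&(P[:,1]<-.36)]
  if len(g): print(x,len(g),g[:,1].min().round(4),g[:,1].max().round(4))
for y in (-.21,-.19,-.17):
  Q=P[(abs(P[:,1]-y)<.004)&(P[:,0]>.6)&(P[:,0]<.68)]
  face=Q[(Q[:,2]>.03)&(Q[:,2]<.08)];un=Q[Q[:,2]>.101]
  print(y,np.median(face[:,0]).round(4) if len(face) else '',np.percentile(un[:,0],2).round(4) if len(un) else '')
b=grab('scene');cv2.imwrite('pics/scene26.png',b[0])
print(get_state()['time_s'],get_state()['force'])
E
```

```text
time_s: 41.95
tool_pos: [0.4998, -0.4113, 0.0385]
orientation: [-0.54, 0.54, 0.457, -0.457]
force: [-0.9, -0.3, -0.4]
width: 0.0854
time_s: 42.75
tool_pos: [0.4406, -0.401, 0.2074]
orientation: [0.54, -0.539, -0.457, 0.457]
force: [0.1, 0.2, -0.1]
width: 0.0854
0.495 49 -0.3841 -0.3765
0.505 54 -0.3859 -0.3776
0.515 53 -0.3872 -0.3788
0.525 43 -0.3887 -0.3815
-0.21 0.6318 
-0.19 0.6324 
-0.17 0.6329 
42.85 [ 0.16728656 -0.18856188 -0.58652889]
```

View pics/w26.png

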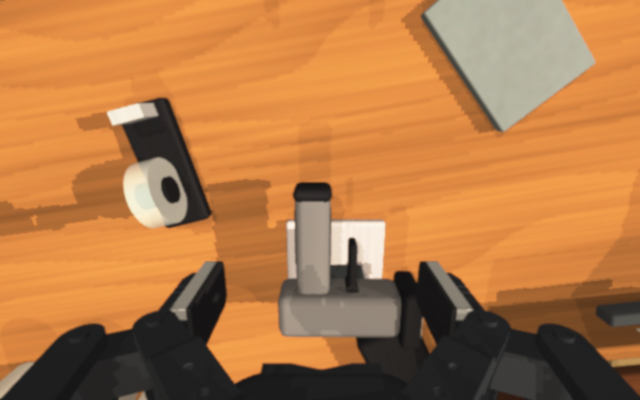

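View pics/scene26.png

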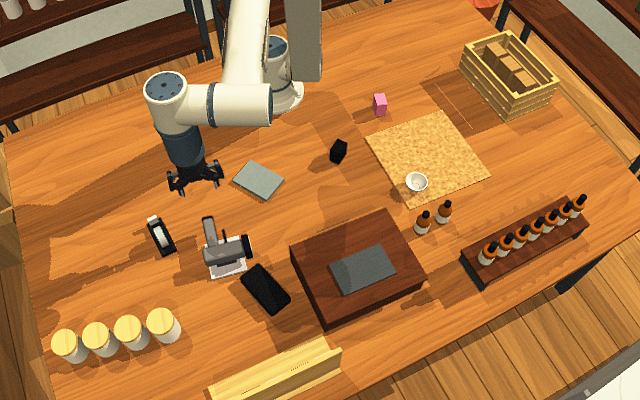

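The trigger is back at rest (352,265), the drawer is shut and the mat is clear except for the dish. I take one more look through the slot above the panel to check that the stock still stands.

```bash
python3 -c "
from h import *
plan(.44,-.06,.2,88)"
python3 -m pendant '[[1,0.05,0,0,-6,0,0],[1,0.1,0,0,-12,0,0],[1,0.15,0,0,-18,0,0],[1,0.2,0,0,-24,0,0],[1,0.25,0,0.02,-30,0,0],[1,0.3,0,0.04,-35,0,0],[1,0.336,0,0.056,-35,0,0],[1,0.336,0,0.056,-35,0,0]]'
python3 -m pendant '[[1,0,0,0,0,0,0],[1,0,0,0,0,0,0],[1,0,0,0,0,0,0]]'
python3 - <<'E'
from h import *
a=grab('wrist');W=cloud(*a[1:])
T,s=tool();print(s['tool_pos'],s['force'])
P=W.reshape(-1,3);ok=np.isfinite(P[:,0])
k=ok&(P[:,0]>.66)&(P[:,0]<.8)&(P[:,2]<.09)&(P[:,2]>.02)
Q=P[k]; print(len(Q))
for y in np.arange(-.2,.06,.01):
  q=Q[abs(Q[:,1]-y)<.005]
  if len(q): print(y.round(3),len(q),'x',np.percentile(q[:,0],[5,50,95]).round(3),'z',np.percentile(q[:,2],[5,50,95]).round(3))
cv2.imwrite('pics/w27.png',a[0])
E
```

```text
t 42.85 pos [ 0.4409 -0.4011  0.2069] w 0.0853 yaw 80.5 F [ 0.2 -0.2 -0.6]
shift [0.3363 0.0074 0.057 ] turn [-0.13 -7.48  0.07] dist 0.341 j [-0.48  0.36  0.19 -0.   -1.4  -1.26]
time_s: 43.65
tool_pos: [0.442, -0.0695, 0.2073]
orientation: [-0.354, 0.677, 0.572, -0.3]
force: [0.8, -0.9, 0.5]
width: 0.0856
time_s: 43.95
tool_pos: [0.4436, -0.0707, 0.2085]
orientation: [-0.354, 0.677, 0.571, -0.301]
force: [0.5, 0.1, -0.5]
width: 0.0854
[ 0.4436141  -0.07116908  0.20851975] [-0.70241449  0.16325795  0.01504591]
7845
-0.19 5 x [0.678 0.678 0.68 ] z [0.072 0.075 0.076]
-0.18 37 x [0.678 0.679 0.681] z [0.071 0.075 0.077]
-0.17 37 x [0.678 0.679 0.682] z [0.073 0.076 0.077]
-0.16 35 x [0.679 0.68  0.681] z [0.071 0.075 0.077]
-0.15 37 x [0.679 0.68  0.682] z [0.072 0.075 0.078]
-0.14 47 x [0.679 0.681 0.745] z [0.039 0.074 0.077]
-0.13 57 x [0.682 0.708 0.771] z [0.024 0.06  0.075]
-0.11 8 x [0.736 0.741 0.748] z [0.041 0.041 0.042]
-0.1 25 x [0.736 0.748 0.768] z [0.025 0.041 0.042]
-0.05 23 x [0.686 0.69  0.784] z [0.021 0.071 0.075]
-0.04 40 x [0.678 0.682 0.686] z [0.073 0.076 0.078]
-0.03 40 x [0.676 0.68  0.686] z [0.076 0.077 0.077]
-0.02 41 x [0.676 0.681 0.686] z [0.076 0.077 0.078]
-0.01 38 x [0.678 0.682 0.686] z [0.074 0.077 0.078]
0.0 22 x [0.685 0.688 0.696] z [0.068 0.073 0.077]
0.05 45 x [0.741 0.761 0.786] z [0.021 0.035 0.042]
```

View pics/w27.png

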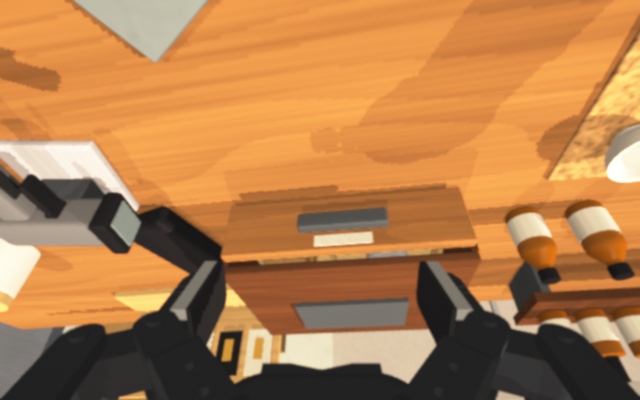

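Through the slot (350,255), the front carton's and front jar's tops read z≈0.076–0.077, so both are upright on the floor. The rear pair is hidden. The arm is in free air, so I hand in.

```bash
python3 -c "
from workcell import *
print(get_state()['force'].round(2)); print(hand_in())"
```

```text
[-0.7   0.16  0.02]
the job is handed in; nothing more can be done
None
```

The job is handed in at about 44 s: four items were on the mat, and all are stowed, the drawer is shut and the scan is logged. `hand_in()` gave no verdict.

- **Stock:** both candle jars went into the left compartment and both kraft cartons into the right, and all four stood upright before I pushed the drawer in. The pink and black look-alikes were left alone.
- **Drawer:** it is shut. The panel's front measured 16 mm ahead of the unit's front edge, which is the panel's thickness, so there is no gap. I did not see the detent give way directly.
- **Scanner:** the trigger measured about 0.33 rad squeezed and was back at rest after release.
- **Last checks:** the front jar and front carton read upright through the slot above the panel. The rear pair was hidden there and was last seen standing before the push. By eye, nothing else on the counter had moved, and the arm was clear with no contact force.

Three things did not go as planned:
- While I lowered the first carton, the gripper touched the unit with about 13 N, so I moved it 20 mm towards the robot.
- During placing, the drawer crept in by about 7 mm.
- At its end stop I pressed the shut drawer with up to 34 N before I realised it was already home.

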